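# Nest the breakfast bowls under the cover

### The arm

A 6-joint arm with a two-finger parallel gripper is mounted at the origin on the work surface. World frame = base frame: x ahead of the robot, y to its left, z up, the work surface at z = 0. Lengths are in m, angles in rad, forces in N, time in s.
With the tool pointing down it reaches from about 0.225 to 0.875 m from the base axis. Payload 3.4 kg.
Tool frame: the origin (TCP) lies on the mounting face of the last link; the fingertips stand 173 mm ahead of it and the grasp point (between the pads) lies 155 mm ahead of it; z points along the fingers, y is the line along which they close (so a half turn about z gives the same grasp; the last joint's range is limited). The gripper opens to 85 mm and grips with 20 to 120 N. Pads are 22 mm wide; open, the fingers measure 114 mm over their backs; the gripper's body (76 mm by 85 mm) begins 54 mm behind the grasp point. The pads swing forward as they close: fully open they stand 13 mm farther back than shut.
Start: joints at [-1.296, 0.276, 1.505, -0, 1.361, -0.121], TCP at [0.222, -0.531, 0.405] pointing down, gripper open.
Joint ranges: [-2.89, 2.89], [-0.75, 2.08], [0.22, 2.7], [-1.18, 4.32], [0.11, 2.71], [-2.7, 2.7]. Speed limits (rad/s): [2.57, 2.57, 3.14, 3.14, 3.14, 3.14].

### API

Orientations are given as a unit quaternion [w, x, y, z].
In Python, from rig import manip gives the robot as it stands.
- The arm moves only by the tool carry_out, never from a script. Its arguments are lists of equal length, an entry for each row: "linear": the shift along the world's x, y, z each as a share of 500 mm, from -1 to 1, a list of three; "angular": the turn, a rotation vector about the world's x, y, z each as a share of 0.08 rad, from -1 to 1, a list of three; "hand": the opening, from 0 (shut) to 1 (fully open). In form: {"linear": [[x, y, z], ...], "angular": [[rx, ry, rz], ...], "hand": [hand, ...]}. A call has 1 to 8 rows; each row shifts and turns the commanded pose from where the row before left it; what a row does not reach is not made up. A row lasts 1/12 s, in which the tool goes at most 41.7 mm and 7.16 degrees, less where a joint would pass 70% of its speed; a pose out of reach is approached as far as the arm can. A call with a number of a shift or a turn outside -1 to 1 is refused whole. A call with a gripper value outside its range is refused whole. The fingers move at their own pace and stop on an object; "force" is the grip in N (left out, the last holds). Time passes only in rows, so rows that do not move let the fingers close. It gives the time, the measured TCP pose, the force, the opening and the grip force at its end, in the units of the state.
- manip.get_state(): the state, without advancing time (a new reading comes with each control period).
- manip.get_image(name): name is "side" or "top" or "wrist"; returns the picture (400x640x3 uint8, red, green, blue); there is no depth.
- manip.camera_params(name): a dict with "fx", "fy", "cx", "cy" (pixels), "view" (4x4, takes a point from world to camera coordinates); the wrist camera has in their place "hand_eye" (4x4, takes a point from camera to tool coordinates, whose origin is the TCP and whose axes are the flange's). Camera axes: x right, y down, z forward; pixel columns grow to the right and rows downward; lengths in m; the calibration is good to about 2 mm. The wrist camera is an equidistant fisheye: a pixel r from the principal point sees the ray r / f radians off the axis. A picture is of the moment at which its call begins: read the wrist's pose just before it. camera_params takes no time and is no camera call.
- manip.sign_off(): hands the job in; it is judged then, once.
The state is a dict: "clock": time; "qpos": joint angles; "qd": joint speeds; "effort": joint torques, N m; "position": TCP position; "ee_rot": TCP orientation; "contact_force": force on the tool from outside, world axes, zero at the start; "moment": the same for the moment, N m; "width": finger opening in m; "gripper_force": force on a finger pad.
Only numpy, scipy, OpenCV 4.12 (cv2) and the standard library are available. Lean on these libraries where they do the work, as an engineer would, in place of code of your own. Each camera call takes 0.05 s, during which the arm holds its last target. There are 200 camera calls.

### The job

Clear up after the room-service breakfast: lift the domed cover off the serving pan by its knob and stand it upright on the cork mat, then nest all the wooden bowls in the pan, one fully down inside the other in size order with the largest at the bottom; the bowl left under the cover is in the way and has to come out first. When they are all nested, put the cover back on the pan so that it sits level and fully home. Leave the telephone, book, spectacles and tumbler alone.

Things in the scene. Friction and masses are not known exactly. Their poses are not given: they have to be found in the camera images.
- pan: Round steel serving pan, fixed to the table; outside diameter 188 mm at the rim, 128 mm at the foot, 35 mm high; the flat inner floor, 122 mm across, is 6 mm above the table; the sloping wall is 5 mm thick. Two small loop ears. Origin: centre of its underside, on the table; z up.
- cover: Loose domed steel cover, about 0.4 kg, starts on the pan: hollow, flat brim 196 mm across and 3 mm thick; below it a skirt 160 mm across, 8 mm deep, drops inside the pan rim with 8 mm to spare all round. Origin: centre of the skirt's lower edge; brim underside 8 mm, dome top 92 mm, knob top 131 mm above it; z up. Seated on the pan its origin is 27 mm above the table. It clears the full nest.
- cover_knob (a point): Centre of the cover's black knob, an upright cylinder 30 mm across and 26 mm high on a thin stem; 118 mm above the cover's origin. Grip it from above.
- mat: Round cork mat, fixed, 220 mm across and 4 mm thick, bare at the start: the place to stand the cover. Origin: centre of its underside, on the table.
- bowl_a: Wooden bowl, largest: 132 mm across the rim, 112 mm across the foot, 45 mm high, wall 8 mm, inner floor 6 mm thick, 160 g. Origin: centre of its underside; z up. Starts upright on the table; may be absent. Fully down in the pan it has about 6 mm of side play.
- bowl_b: Wooden bowl, second largest: 104 mm across the rim, 84 mm across the foot, 53 mm high, wall 8 mm, inner floor 6 mm thick, 130 g. Origin: centre of its underside; z up. Starts upright on the table; may be absent. Fully down in the next larger bowl it has about 6 mm of side play, stands 6 mm higher and its rim is 14 mm above that bowl's rim.
- bowl_c: Wooden bowl, third: 76 mm across the rim, 56 mm across the foot, 61 mm high, wall 8 mm, inner floor 6 mm thick, 100 g. Origin: centre of its underside; z up. Always present; starts in the pan under the cover. Fully down in the next larger bowl it has about 6 mm of side play, stands 6 mm higher and its rim is 14 mm above that bowl's rim.
- bowl_d: Wooden bowl, smallest, a tall narrow cup: 48 mm across the rim, 28 mm across the foot, 69 mm high, wall 8 mm, inner floor 6 mm thick, 70 g. Origin: centre of its underside; z up. Starts upright on the table; may be absent. Fully down in the next larger bowl it has about 6 mm of side play, stands 6 mm higher and its rim is 14 mm above that bowl's rim.
- phone: White desk telephone, 150 x 190 x 60 mm, a bystander beyond the work, to be left where it is. Origin: centre of its underside.
- book: Closed red book, 150 x 210 x 32 mm, a bystander beyond the work, to be left where it is. Origin: centre of its underside.
- glasses: Spectacles lying on the book, 120 x 115 x 40 mm, a bystander beyond the work, to be left where it is. Origin: centre of its underside.
- tumbler: Glass tumbler, 66 mm across, 85 mm high, a bystander beyond the work, to be left where it is. Origin: centre of its underside.
Things that resemble listed ones, but are neither listed nor needed, are in the scene too. Leave any blue or red look-alike of the bowl_b alone.

How it is judged:
On the way, in this order (a step that is already met when the one before it is completed fails the run):
1. the cover stands upright on the cork mat, released (horizontal distance between cover and mat below 0.045 m and z of cover in the frame of mat below 0.01 m and angle between cover's own z axis and vertical below 0.06 rad and linear speed of cover below 0.03 m/s and contact force between the fingers and cover below 0.3 N), for 0.3 s.
2. with the cover off the pan, all the bowls present are nested in the pan in size order, released (horizontal distance between cover and pan above 0.15 m and horizontal distance between each of bowl_a, bowl_b, bowl_c, bowl_d and pan below 0.035 m and z of bowl_a in the frame of pan between 0.003 and 0.012 m and angle between each of bowl_a, bowl_b, bowl_c, bowl_d's own z axis and vertical below 0.1 rad and linear speed of each of bowl_a, bowl_b, bowl_c, bowl_d below 0.03 m/s and contact force between the fingers and bowl_a below 0.3 N and z of bowl_b in the frame of pan between 0.003 and 0.018 m and horizontal distance between bowl_b and bowl_a below 0.014 m and z of bowl_b in the frame of bowl_a between 0.003 and 0.012 m and contact force between the fingers and bowl_b below 0.3 N and z of bowl_c in the frame of pan between 0.003 and 0.024 m and horizontal distance between bowl_c and bowl_a below 0.026 m and z of bowl_c in the frame of bowl_a between 0.003 and 0.018 m and horizontal distance between bowl_c and bowl_b below 0.014 m and z of bowl_c in the frame of bowl_b between 0.003 and 0.012 m and contact force between the fingers and bowl_c below 0.3 N and z of bowl_d in the frame of pan between 0.003 and 0.03 m and horizontal distance between bowl_d and bowl_a below 0.038 m and z of bowl_d in the frame of bowl_a between 0.003 and 0.024 m and horizontal distance between bowl_d and bowl_b below 0.026 m and z of bowl_d in the frame of bowl_b between 0.003 and 0.018 m and horizontal distance between bowl_d and bowl_c below 0.014 m and z of bowl_d in the frame of bowl_c between 0.003 and 0.012 m and contact force between the fingers and bowl_d below 0.3 N), for 0.3 s.
At the end, for the whole second after the job is handed in: Bowls nested in the pan by size: each within 6 mm of fully down, 14 mm of the next larger bowl's axis (35 mm of the pan's), tilt under 0.1 rad; cover on the pan within 15 mm of its axis and 4 mm of its seated height, level within 0.06 rad; all released and at rest (horizontal distance between each of bowl_a, bowl_b, bowl_c, bowl_d and pan below 0.035 m and z of bowl_a in the frame of pan between 0.003 and 0.012 m and angle between each of bowl_a, bowl_b, bowl_c, bowl_d's own z axis and vertical below 0.1 rad and linear speed of each of bowl_a, bowl_b, bowl_c, bowl_d, cover below 0.03 m/s and contact force between the fingers and bowl_a below 0.3 N and z of bowl_b in the frame of pan between 0.003 and 0.018 m and horizontal distance between bowl_b and bowl_a below 0.014 m and z of bowl_b in the frame of bowl_a between 0.003 and 0.012 m and contact force between the fingers and bowl_b below 0.3 N and z of bowl_c in the frame of pan between 0.003 and 0.024 m and horizontal distance between bowl_c and bowl_a below 0.026 m and z of bowl_c in the frame of bowl_a between 0.003 and 0.018 m and horizontal distance between bowl_c and bowl_b below 0.014 m and z of bowl_c in the frame of bowl_b between 0.003 and 0.012 m and contact force between the fingers and bowl_c below 0.3 N and z of bowl_d in the frame of pan between 0.003 and 0.03 m and horizontal distance between bowl_d and bowl_a below 0.038 m and z of bowl_d in the frame of bowl_a between 0.003 and 0.024 m and horizontal distance between bowl_d and bowl_b below 0.026 m and z of bowl_d in the frame of bowl_b between 0.003 and 0.018 m and horizontal distance between bowl_d and bowl_c below 0.014 m and z of bowl_d in the frame of bowl_c between 0.003 and 0.012 m and contact force between the fingers and bowl_d below 0.3 N and angle between cover's own z axis and vertical below 0.06 rad and contact force between the fingers and cover below 0.3 N and horizontal distance between cover and pan below 0.015 m and z of cover in the frame of pan between 0.022 and 0.031 m); the robot touches nothing.
It fails at once if the phone is knocked aside or over (distance of phone from where it was at the start of the episode above 0.03 m or angle between phone's own z axis and vertical above 0.5 rad).
It fails at once if the book is knocked aside or over (distance of book from where it was at the start of the episode above 0.03 m or angle between book's own z axis and vertical above 0.5 rad).
It fails at once if the glasses is knocked aside or over (distance of glasses from where it was at the start of the episode above 0.03 m or angle between glasses's own z axis and vertical above 0.5 rad).
It fails at once if the tumbler is knocked aside or over (distance of tumbler from where it was at the start of the episode above 0.03 m or angle between tumbler's own z axis and vertical above 0.5 rad).
Of bowl_a, bowl_b, bowl_d only 2 to 3 are there at a start; the rules pass over those that are not, and their reading is None.
At some moment in a run one of bowl_a, bowl_b may be knocked a few centimetres aside while the robot is not near it.
It also fails if it takes over 210 s, if anything falls off the work surface, if the arm or the gripper's body presses on something with over 40 N, if the wrist force passes 120 N, or if a joint passes its speed limit or range.

## Working session

There is one attempt and no reset: what is moved stays moved. The work goes in short steps, Python scripts to look and compute and a tool call to move; the robot and the scene stay as the last step left them, time stands still between calls to the robot, and variables do not carry over. Pictures are saved under pics/ and viewed, at most 14 in all, crops included, and the job is handed in when it is done.

Besides the shell and the picture viewer there is one more tool, called after "Call:" by a JSON object that holds its "fn" and its "kwargs", one argument or row to a line. carry_out: Moves the arm, as the interface text tells. Its arguments: {"type":"object","properties":{"linear":{"type":"array"},"angular":{"type":"array"},"hand":{"type":"array"},"force":{"type":"number"}},"required":["linear","angular","hand"]}

```bash
mkdir -p pics; ls; python3 - <<'E'
from rig import manip
import cv2
for n in("top","side"):
    cv2.imwrite(f"pics/{n}0.png",manip.get_image(n)[:,:,::-1]); p=manip.camera_params(n); print(n,p)
print(manip.camera_params("wrist")); print(manip.get_state())
E
```

```text
pics
top {'fx': 425.1712519726183, 'fy': 425.1712519726183, 'cx': 318.76413094278985, 'cy': 212.99933539629762, 'view': array([[ 0.01388439, -0.99955358, -0.02645514,  0.00643181],
       [-0.99797935, -0.01221219, -0.06235454,  0.56047633],
       [ 0.06200362,  0.02726744, -0.99770338,  1.03882423],
       [ 0.        ,  0.        ,  0.        ,  1.        ]])}
side {'fx': 426.8640202241927, 'fy': 426.8640202241927, 'cx': 319.0862141859814, 'cy': 200.67289481114267, 'view': array([[-0.90891902, -0.41696907,  0.00173772,  0.51074339],
       [-0.23930031,  0.51821055, -0.82109268,  0.24039621],
       [ 0.34146974, -0.74672259, -0.57079225,  1.03252361],
       [ 0.        ,  0.        ,  0.        ,  1.        ]])}
{'fx': 309.70691628693146, 'fy': 309.70691628693146, 'cx': 327.09714421201744, 'cy': 199.05068946712342, 'hand_eye': array([[ 8.35190174e-05, -9.65098693e-01, -2.61886435e-01,
         6.70188779e-02],
       [ 9.99999964e-01,  1.33455917e-05,  2.69732188e-04,
        -3.50983639e-04],
       [-2.56823153e-04, -2.61886448e-01,  9.65098659e-01,
         2.89536673e-02],
       [ 0.00000000e+00,  0.00000000e+00,  0.00000000e+00,
         1.00000000e+00]])}
{'clock': 0.1, 'qpos': array([-1.29599155e+00,  2.76547788e-01,  1.50600374e+00, -9.41211134e-06,
        1.36069183e+00, -1.20975274e-01]), 'qd': array([-5.31057665e-05, -2.94426965e-03, -2.80098202e-03, -1.66755944e-03,
        1.18874533e-03, -2.01671629e-03]), 'effort': array([ 2.70399214e-03, -4.17695582e+01, -2.46405190e+01,  7.22912273e-05,
        5.80936219e-03, -9.98666025e-06]), 'position': array([ 0.22163582, -0.53037259,  0.40391794]), 'ee_rot': array([-8.22556045e-04,  9.80483056e-01,  1.96601873e-01, -6.80071480e-05]), 'contact_force': array([-1.23600101,  0.15170767, -0.38564974]), 'moment': array([ 0.00426893, -0.01096139,  0.00893199]), 'gripper_force': 0.0, 'width': 0.08561619867584577}
```

View pics/top0.png

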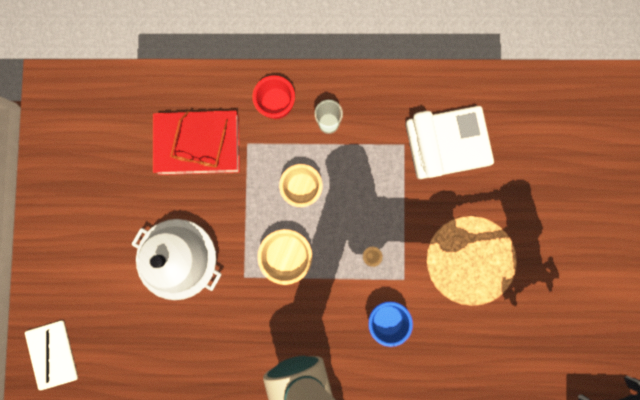

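View pics/side0.png

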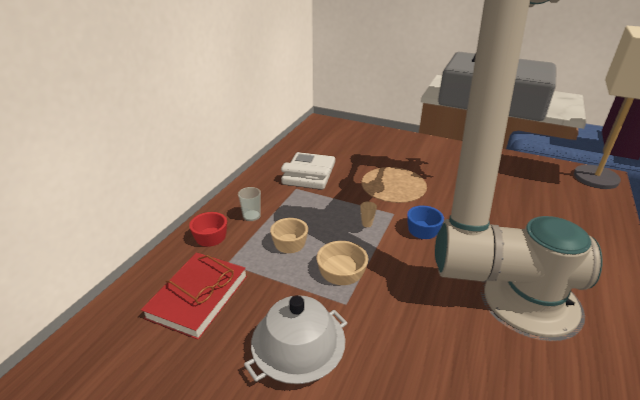

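The top view shows bowl a (285,256), bowl b (301,185), a small cup d (372,257), the covered pan (175,259) with its knob at (158,261), the mat (472,260), and a blue decoy (390,325) and a red one (274,97). All the bowls are present.

```bash
cat > h.py <<'E'
from rig import manip
import numpy as np, cv2
from scipy.spatial.transform import Rotation as R
def ray(name,uv,pose=None):
    p=manip.camera_params(name); u,v=uv
    x,y=(u-p['cx'])/p['fx'],(v-p['cy'])/p['fy']
    if 'view' in p:
        V=p['view']; return -V[:3,:3].T@V[:3,3], V[:3,:3].T@np.array([x,y,1.])
    r=np.hypot(x,y); s=np.sinc(r/np.pi)
    T=pose@p['hand_eye']; return T[:3,3], T[:3,:3]@np.array([x*s,y*s,np.cos(r)])
def plane(name,uv,z,pose=None):
    o,d=ray(name,uv,pose); return o+d*(z-o[2])/d[2]
def project(name,X):
    p=manip.camera_params(name); c=p['view']@np.append(X,1); return c[0]/c[2]*p['fx']+p['cx'],c[1]/c[2]*p['fy']+p['cy']
def tcp():
    s=manip.get_state(); T=np.eye(4); w,x,y,z=s['ee_rot']
    T[:3,:3]=R.from_quat([x,y,z,w]).as_matrix(); T[:3,3]=s['position']; return T
def tri(a,b):
    (o,d),(q,e)=a,b; d=d/np.linalg.norm(d); e=e/np.linalg.norm(e)
    A=[np.eye(3)-np.outer(v,v) for v in(d,e)]; return np.linalg.solve(A[0]+A[1],A[0]@o+A[1]@q)
def circ(P):  # least-squares circle on plane points
    P=np.array(P)[:,:2]; s=np.linalg.lstsq(np.c_[2*P,np.ones(len(P))],(P**2).sum(1),rcond=None)[0]
    return s[:2],np.sqrt(s[2]+s[:2]@s[:2])
def contours(mask,amin):
    mask=cv2.morphologyEx(mask.astype(np.uint8)*255,cv2.MORPH_OPEN,np.ones((3,3)))
    return [c for c in cv2.findContours(mask,cv2.RETR_EXTERNAL,cv2.CHAIN_APPROX_NONE)[0] if cv2.contourArea(c)>amin]
def cfit(name,c,z,pose=None):
    h=cv2.convexHull(c)[:,0]; return circ([plane(name,u,z,pose) for u in h])
E
python3 - <<'E'
from h import *
im=manip.get_image("top"); hsv=cv2.cvtColor(im,cv2.COLOR_RGB2HSV)
for n,(u,v) in dict(a=(262,270),b=(285,175),d=(372,257),drim=(365,252),wood=(420,120),mat=(490,240),grey=(260,160),dome=(190,240),bookside=(215,270)).items(): print(n,hsv[v,u])
H,S,V=cv2.split(hsv)
k=(V<50); k[:, :120]=0;k[:,220:]=0;k[:235]=0;k[290:]=0
for c in contours(k,20):
    u=c[:,0].mean(0); print("knob",u,cv2.boundingRect(c),plane("top",u,.15))
m=(H>14)&(H<32)&(S>70)
for c in contours(m,60):
    u=c[:,0].mean(0); print(u,cv2.contourArea(c),[cfit("top",c,z) for z in(.045,.053,.069,.004)])
cv2.imwrite("pics/crop.png",cv2.resize(im[160:360,110:560,::-1],(800,356)))
E
```

```text
a [ 25  82 254]
b [ 25  91 254]
d [ 16 138 164]
drim [ 16 139 182]
wood [ 24   5 255]
mat [ 18 135 242]
grey [ 14  39 196]
dome [ 21  38 140]
bookside [ 14  63 195]
knob [157.80555556 260.47222222] (151, 256, 14, 10) [0.44417916 0.3595446  0.15      ]
[268.23214286 387.14285714] 87.0 [(array([0.14216629, 0.12460647]), np.float64(0.024423230814617447)), (array([0.14491472, 0.1235181 ]), np.float64(0.024232899565296326)), (array([0.15041158, 0.12134137]), np.float64(0.023852237066657695)), (array([0.12808059, 0.13018436]), np.float64(0.025398678467379553))]
[310.32227488 382.51658768] 979.5 [(array([0.15165311, 0.02781668]), np.float64(0.06078018850159402)), (array([0.15432761, 0.0274826 ]), np.float64(0.06030652597515781)), (array([0.15967661, 0.02681443]), np.float64(0.059359200922285534)), (array([0.13794631, 0.02952884]), np.float64(0.06320770894957858))]
[372.15517241 256.4137931 ] 301.0 [(array([ 0.45619405, -0.11660011]), np.float64(0.024238471578145897)), (array([ 0.45649525, -0.11580875]), np.float64(0.024049580165210065)), (array([ 0.45709764, -0.11422602]), np.float64(0.0236
[... 635 characters left out ...]
82875)), (array([0.45203203, 0.09852218]), np.float64(0.06981222423809198))]
[476.51515152 225.07070707] 531.5 [(array([ 0.53131051, -0.3647637 ]), np.float64(0.041216527444466466)), (array([ 0.53102632, -0.36203839]), np.float64(0.04089532533895231)), (array([ 0.53045795, -0.35658776]), np.float64(0.04025292112792939)), (array([ 0.53276697, -0.37873094]), np.float64(0.04286268823522911))]
[300.74015748 184.73228346] 1436.5 [(array([0.62713859, 0.05881813]), np.float64(0.05339993529842264)), (array([0.62610761, 0.05824245]), np.float64(0.0529837873908758)), (array([0.62404565, 0.0570911 ]), np.float64(0.052151491575797536)), (array([0.63242236, 0.06176847]), np.float64(0.05553269332457495))]
```

View pics/crop.png

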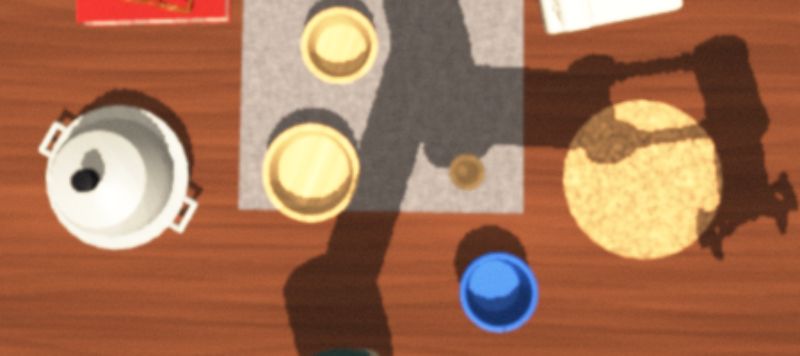

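```bash
cat >> h.py <<'E'
def rob(P,n=6,t=.004):  # circle with outliers trimmed
    P=np.array(P)
    for _ in range(n):
        c,r=circ(P); e=abs(np.hypot(*(P[:,:2]-c).T)-r); P=P[e<max(t,1.5*np.median(e))]
    return c,r,len(P)
E
python3 - <<'E'
from h import *
im=manip.get_image("top"); hsv=cv2.cvtColor(im,cv2.COLOR_RGB2HSV); H,S,V=[a.astype(int) for a in cv2.split(hsv)]
m=(H>10)&(H<32)&(S>70)&(V>190); m[:, :400]=0;m[:200]=0; m[320:]=0
P=np.vstack([c[:,0] for c in contours(m,200)]); P=cv2.convexHull(P)[:,0]
print("mat",rob([plane("top",u,.004) for u in P]))
m=(S<75)&(V>90); m[:,:110]=0; m[:,235:]=0; m[:212]=0; m[310:]=0
for c in contours(m,1500):
    c=cv2.convexHull(c)[:,0]
    print("brim",rob([plane("top",u,.037) for u in c]),len(c))
s=manip.get_image("side"); g=cv2.cvtColor(s,cv2.COLOR_RGB2HSV)[...,2]
k=g<50; k[:290]=0;k[320:]=0;k[:,:280]=0;k[:,315:]=0
for c in contours(k,20):
    M=cv2.moments(c); v=(M['m10']/M['m00'],M['m01']/M['m00']); print(v)
    print("knob",tri(ray("top",(157.8,260.5)),ray("side",v)),plane("top",(157.8,260.5),.15))
E
```

```text
mat (array([ 0.44871402, -0.36386754]), np.float64(0.1108952998234926), 34)
brim (array([0.44272514, 0.36142244]), np.float64(0.09832452828912049), 22) 32
(296.25837742504405, 304.6746031746032)
knob [0.44441017 0.36189211 0.1448955 ] [0.44411877 0.35955456 0.15      ]
```

Call:
{"fn": "carry_out", "kwargs": {
  "linear": [
    [0.03,0.07,0],
    [0.03,0.07,0],
    [0.03,0.07,0],
    [0.03,0.07,0],
    [0.03,0.07,0],
    [0.02,0.075,0],
    [0.02,0.075,0],
    [0.02,0.075,0]
  ],
  "angular": [
    [0,0,-1],
    [0,0,-1],
    [0,0,-1],
    [0,0,-1],
    [0,0,-1],
    [0,0,0],
    [0,0,0],
    [0,0,0]
  ],
  "hand": [0.6,0.6,0.6,0.6,0.6,0.6,0.6,0.6],
  "force": 60
}}

```text
clock: 0.92
position: [0.3267, -0.2412, 0.4047]
ee_rot: [0.0, 1.0, -0.002, 0.0]
contact_force: [0.9, 0.4, 0.1]
width: 0.0514
gripper_force: 0.0
```

Call:
{"fn": "carry_out", "kwargs": {
  "linear": [
    [0.02,0.075,0],
    [0.02,0.075,0],
    [0.02,0.075,0],
    [0.02,0.075,0],
    [0.02,0.075,0],
    [0.02,0.075,0],
    [0.02,0.075,0],
    [0.02,0.075,0]
  ],
  "angular": [
    [0,0,0],
    [0,0,0],
    [0,0,0],
    [0,0,0],
    [0,0,0],
    [0,0,0],
    [0,0,0],
    [0,0,0]
  ],
  "hand": [0.6,0.6,0.6,0.6,0.6,0.6,0.6,0.6]
}}

```text
clock: 1.58
position: [0.4065, 0.059, 0.405]
ee_rot: [0.0, 1.0, -0.002, 0.0]
contact_force: [1.0, -0.3, -0.5]
width: 0.0513
gripper_force: 0.0
```

Call:
{"fn": "carry_out", "kwargs": {
  "linear": [
    [0.0094,0.0756,0],
    [0.0094,0.0756,0],
    [0.0094,0.0756,0],
    [0.0094,0.0756,0],
    [0.0094,0.0756,0],
    [0.0094,0.0756,0],
    [0.0094,0.0756,0],
    [0.0094,0.0756,0]
  ],
  "angular": [
    [0,0,0],
    [0,0,0],
    [0,0,0],
    [0,0,0],
    [0,0,0],
    [0,0,0],
    [0,0,0],
    [0,0,0]
  ],
  "hand": [0.6,0.6,0.6,0.6,0.6,0.6,0.6,0.6]
}}

```text
clock: 2.25
position: [0.444, 0.3614, 0.4046]
ee_rot: [0.0, 1.0, -0.002, 0.0]
contact_force: [1.3, -0.1, 1.3]
width: 0.0514
gripper_force: 0.0
```

```bash
python3 - <<'E'
from h import *
T=tcp(); print(T[:3,3])
im=manip.get_image("wrist"); g=im.max(2)
cv2.imwrite("pics/w1.png",im[:,:,::-1])
k=g<45
for c in contours(k,60):
    M=cv2.moments(c); v=(M['m10']/M['m00'],M['m01']/M['m00']); print(np.round(v),M['m00'],plane("wrist",v,.15,T))
E
```

```text
[0.44398037 0.3613528  0.4046327 ]
[334. 343.] 40441.5 [0.309599   0.35606759 0.15      ]
[321. 190.] 133.5 [0.45692736 0.36612998 0.15      ]
```

View pics/w1.png

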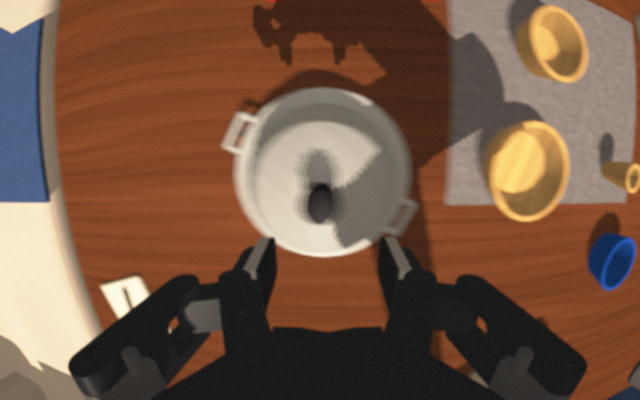

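The wrist view shows the knob at about (320,203), between the fingers. I'll descend and grip it.

Call:
{"fn": "carry_out", "kwargs": {
  "linear": [
    [0,0,-0.06],
    [0,0,-0.06],
    [0,0,-0.06],
    [0,0,-0.034],
    [0,0,0],
    [0,0,0],
    [0,0,0],
    [0,0,0]
  ],
  "angular": [
    [0,0,0],
    [0,0,0],
    [0,0,0],
    [0,0,0],
    [0,0,0],
    [0,0,0],
    [0,0,0],
    [0,0,0]
  ],
  "hand": [0.6,0.6,0.6,0.6,0.6,0,0,0]
}}

```text
clock: 2.97
position: [0.4449, 0.3602, 0.2995]
ee_rot: [-0.002, 1.0, -0.002, 0.001]
contact_force: [0.1, 3.6, -2.2]
width: 0.0286
gripper_force: 59.4
```

Call:
{"fn": "carry_out", "kwargs": {
  "linear": [
    [0,0,0],
    [0,0,0],
    [0,0,0.02],
    [0,0,0.04],
    [0,0,0.06],
    [0,0,0.06],
    [0,0,0.06],
    [0,0,0]
  ],
  "angular": [
    [0,0,0],
    [0,0,0],
    [0,0,0],
    [0,0,0],
    [0,0,0],
    [0,0,0],
    [0,0,0],
    [0,0,0]
  ],
  "hand": [0,0,0,0,0,0,0,0]
}}

```text
clock: 3.63
position: [0.4452, 0.3592, 0.4245]
ee_rot: [-0.002, 1.0, -0.002, 0.005]
contact_force: [1.3, 1.2, -2.6]
width: 0.0289
gripper_force: 60.0
```

Call:
{"fn": "carry_out", "kwargs": {
  "linear": [
    [0,-0.04,0],
    [0,-0.07,0],
    [0,-0.07,0],
    [0,-0.07,0],
    [0,-0.07,0],
    [0,-0.07,0],
    [0,-0.07,0],
    [0,-0.07,0]
  ],
  "angular": [
    [0,0,0],
    [0,0,0],
    [0,0,0],
    [0,0,0],
    [0,0,0],
    [0,0,0],
    [0,0,0],
    [0,0,0]
  ],
  "hand": [0,0,0,0,0,0,0,0]
}}

```text
clock: 4.3
position: [0.4429, 0.0923, 0.4166]
ee_rot: [0.001, 1.0, -0.002, -0.002]
contact_force: [0.6, 0.6, -4.8]
width: 0.0287
gripper_force: 60.3
```

Call:
{"fn": "carry_out", "kwargs": {
  "linear": [
    [0,-0.07,0],
    [0,-0.07,0],
    [0,-0.07,0],
    [0,-0.07,0],
    [0,-0.07,0],
    [0,-0.07,0],
    [0,-0.07,0],
    [0,-0.07,0]
  ],
  "angular": [
    [0,0,0],
    [0,0,0],
    [0,0,0],
    [0,0,0],
    [0,0,0],
    [0,0,0],
    [0,0,0],
    [0,0,0]
  ],
  "hand": [0,0,0,0,0,0,0,0]
}}

```text
clock: 4.97
position: [0.4427, -0.1873, 0.4166]
ee_rot: [-0.0, 1.0, -0.002, -0.002]
contact_force: [0.6, -0.7, -3.9]
width: 0.0283
gripper_force: 60.3
```

Call:
{"fn": "carry_out", "kwargs": {
  "linear": [
    [0,-0.07,0],
    [0,-0.07,0],
    [0,-0.07,0],
    [0,-0.07,0],
    [0,-0.04,0],
    [0,-0.02,0],
    [0,0,0],
    [0,0,0]
  ],
  "angular": [
    [0,0,0],
    [0,0,0],
    [0,0,0],
    [0,0,0],
    [0,0,0],
    [0,0,0],
    [0,0,0],
    [0,0,0]
  ],
  "hand": [0,0,0,0,0,0,0,0]
}}

```text
clock: 5.63
position: [0.4437, -0.355, 0.4166]
ee_rot: [-0.002, 1.0, -0.002, -0.001]
contact_force: [-0.5, 0.9, -4.9]
width: 0.0282
gripper_force: 60.5
```

```bash
python3 - <<'E'
from h import *
print(manip.get_state()['contact_force'],tcp()[:3,3])
im=manip.get_image("side"); cv2.imwrite("pics/s2.png",im[:,:,::-1])
im=manip.get_image("top"); cv2.imwrite("pics/t2.png",im[:,:,::-1])
E
```

```text
[-0.49170762  0.93491307 -4.93728699] [ 0.44370419 -0.35498263  0.4166076 ]
```

View pics/s2.png

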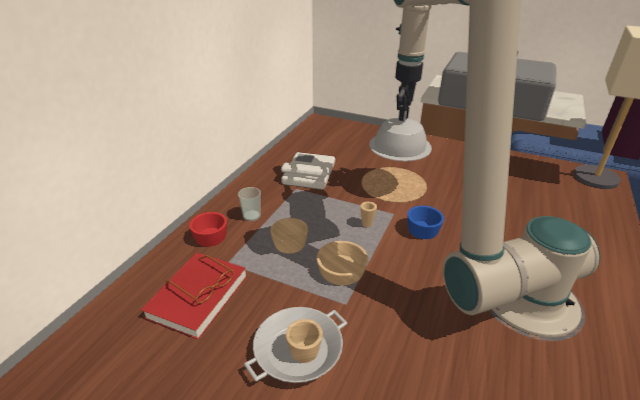

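View pics/t2.png

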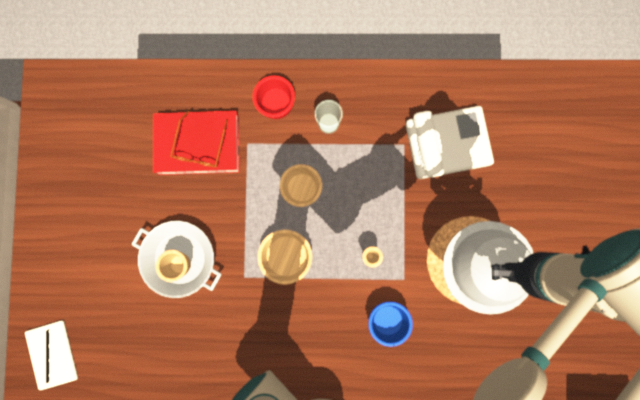

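The cover is held level above the mat, and bowl c sits in the pan at top-view (172,265). I'll lower the cover now.

Call:
{"fn": "carry_out", "kwargs": {
  "linear": [
    [0.01,-0.018,-0.06],
    [0,0,-0.06],
    [0,0,-0.06],
    [0,0,-0.04],
    [0,0,-0.03],
    [0,0,-0.016],
    [0,0,-0.005],
    [0,0,-0.005]
  ],
  "angular": [
    [0,0,0],
    [0,0,0],
    [0,0,0],
    [0,0,0],
    [0,0,0],
    [0,0,0],
    [0,0,0],
    [0,0,0]
  ],
  "hand": [0,0,0,0,0,0,0,0]
}}

```text
clock: 6.4
position: [0.4497, -0.364, 0.2803]
ee_rot: [0.0, 1.0, -0.002, 0.0]
contact_force: [0.9, -0.1, -4.5]
width: 0.0285
gripper_force: 60.4
```

Call:
{"fn": "carry_out", "kwargs": {
  "linear": [
    [0,0,-0.003],
    [0,0,-0.003],
    [0,0,-0.002],
    [0,0,0]
  ],
  "angular": [
    [0,0,0],
    [0,0,0],
    [0,0,0],
    [0,0,0]
  ],
  "hand": [0,0,0,0]
}}

```text
clock: 6.73
position: [0.4494, -0.3648, 0.2763]
ee_rot: [0.0, 1.0, -0.002, 0.0]
contact_force: [-0.1, 0.1, -3.9]
width: 0.0285
gripper_force: 60.4
```

Call:
{"fn": "carry_out", "kwargs": {
  "linear": [
    [0,0,-0.002],
    [0,0,-0.002],
    [0,0,-0.002],
    [0,0,0]
  ],
  "angular": [
    [0,0,0],
    [0,0,0],
    [0,0,0],
    [0,0,0]
  ],
  "hand": [0,0,0,0]
}}

```text
clock: 7.07
position: [0.4492, -0.3647, 0.276]
ee_rot: [0.001, 1.0, -0.002, 0.001]
contact_force: [-4.0, 2.8, 12.7]
width: 0.0284
gripper_force: 62.2
```

Call:
{"fn": "carry_out", "kwargs": {
  "linear": [
    [0,0,0.002],
    [0,0,0],
    [0,0,0],
    [0,0,0.02],
    [0,0,0.06],
    [0,0,0.06],
    [0,0,0.06],
    [0,0.07,0.06]
  ],
  "angular": [
    [0,0,0],
    [0,0,0],
    [0,0,0],
    [0,0,0],
    [0,0,0],
    [0,0,0],
    [0,0,0],
    [0,0,0]
  ],
  "hand": [0.6,0.6,0.6,0.6,0.6,0.6,0.4,0.4],
  "force": 40
}}

```text
clock: 7.73
position: [0.4499, -0.337, 0.4031]
ee_rot: [0.003, 1.0, -0.004, 0.001]
contact_force: [1.3, 0.3, 0.1]
width: 0.0338
gripper_force: 0.0
```

```bash
cat > look.py <<'E'
from h import *
im=manip.get_image("top"); hsv=cv2.cvtColor(im,cv2.COLOR_RGB2HSV); H,S,V=[x.astype(int) for x in cv2.split(hsv)]
m=(H>12)&(H<32)&(S>80)&(V>90)
m[:, 425:]=0
for c in contours(m,60):
    x,y,w,h=cv2.boundingRect(c)
    print((x,y,w,h),*[(z,np.round(cfit("top",c,z)[0],4),round(cfit("top",c,z)[1],4)) for z in(.045,.053,.067,.069)])
cv2.imwrite("pics/look.png",im[:,:,::-1])
E
python3 look.py; python3 - <<'E'
from h import *
im=cv2.imread("pics/look.png"); hsv=cv2.cvtColor(im,cv2.COLOR_BGR2HSV); H,S,V=[x.astype(int) for x in cv2.split(hsv)]
m=(S<75)&(V>90); m[:,:110]=0; m[:,235:]=0; m[:212]=0; m[310:]=0
for c in contours(m,1500):
    c=cv2.convexHull(c)[:,0]; print("pan",rob([plane("top",u,.035) for u in c]),len(c))
E
```

```text
(157, 249, 33, 31) (0.045, array([0.429 , 0.3647]), np.float64(0.0386)) (0.053, array([0.4296, 0.3618]), np.float64(0.0383)) (0.067, array([0.4305, 0.3566]), np.float64(0.0378)) (0.069, array([0.4306, 0.3558]), np.float64(0.0377))
(364, 246, 18, 19) (0.045, array([ 0.4598, -0.116 ]), np.float64(0.0219)) (0.053, array([ 0.4601, -0.1152]), np.float64(0.0217)) (0.067, array([ 0.4606, -0.1139]), np.float64(0.0214)) (0.069, array([ 0.4606, -0.1137]), np.float64(0.0214))
(260, 229, 52, 56) (0.045, array([0.4532, 0.093 ]), np.float64(0.0652)) (0.053, array([0.4535, 0.0921]), np.float64(0.0647)) (0.067, array([0.4541, 0.0907]), np.float64(0.0638)) (0.069, array([0.4542, 0.0905]), np.float64(0.0637))
(279, 164, 44, 43) (0.045, array([0.6264, 0.0587]), np.float64(0.0531)) (0.053, array([0.6254, 0.0581]), np.float64(0.0527)) (0.067, array([0.6236, 0.0571]), np.float64(0.052)) (0.069, array([0.6233, 0.057 ]), np.float64(0.0518))
pan (array([0.44473352, 0.36217847]), np.float64(0.10317542793344577), 29) 29
```

Call:
{"fn": "carry_out", "kwargs": {
  "linear": [
    [-0.0024,0.078,0],
    [-0.0024,0.078,0],
    [-0.0024,0.078,0],
    [-0.0024,0.078,0],
    [-0.0024,0.078,0],
    [-0.0024,0.078,0],
    [-0.0024,0.078,0],
    [-0.0024,0.078,0]
  ],
  "angular": [
    [0.5,0,0],
    [0.5,0,0],
    [0.5,0,0],
    [0.53,0,0],
    [0,0,0],
    [0,0,0],
    [0,0,0],
    [0,0,0]
  ],
  "hand": [0.4,0.4,0.4,0.4,0.4,0.4,0.4,0.4]
}}

```text
clock: 8.45
position: [0.4392, -0.0193, 0.4014]
ee_rot: [-0.081, 0.997, -0.002, 0.0]
contact_force: [1.0, -0.4, 0.8]
width: 0.034
gripper_force: 0.0
```

Call:
{"fn": "carry_out", "kwargs": {
  "linear": [
    [-0.0024,0.078,-0.025],
    [-0.0024,0.078,-0.025],
    [-0.0024,0.078,-0.025],
    [-0.0024,0.078,-0.025],
    [-0.0024,0.078,-0.025],
    [-0.0024,0.078,-0.025],
    [-0.0024,0.078,-0.025],
    [-0.0024,0.078,-0.025]
  ],
  "angular": [
    [0,0,0],
    [0,0,0],
    [0,0,0],
    [0,0,0],
    [0,0,0],
    [0,0,0],
    [0,0,0],
    [0,0,0]
  ],
  "hand": [0.4,0.4,0.4,0.4,0.4,0.4,0.4,0.4]
}}

```text
clock: 9.12
position: [0.4296, 0.2931, 0.3008]
ee_rot: [-0.081, 0.997, -0.002, 0.0]
contact_force: [0.6, 0.3, 0.2]
width: 0.0341
gripper_force: 0.0
```

Call:
{"fn": "carry_out", "kwargs": {
  "linear": [
    [0,0,0],
    [0,0,0]
  ],
  "angular": [
    [0,0,0],
    [0,0,0]
  ],
  "hand": [0.4,0.4]
}}

```text
clock: 9.28
position: [0.4294, 0.2928, 0.3002]
ee_rot: [-0.081, 0.997, 0.0, -0.001]
contact_force: [-1.1, 0.1, -0.7]
width: 0.0343
gripper_force: 0.0
```

```bash
python3 - <<'E'
from h import *
T=tcp(); print(T[:3,3],T[:3,2])
im=manip.get_image("wrist"); cv2.imwrite("pics/w3.png",im[:,:,::-1])
E
```

```text
[0.42940942 0.29278073 0.30021179] [-0.00217977  0.16089902 -0.98696847]
```

View pics/w3.png

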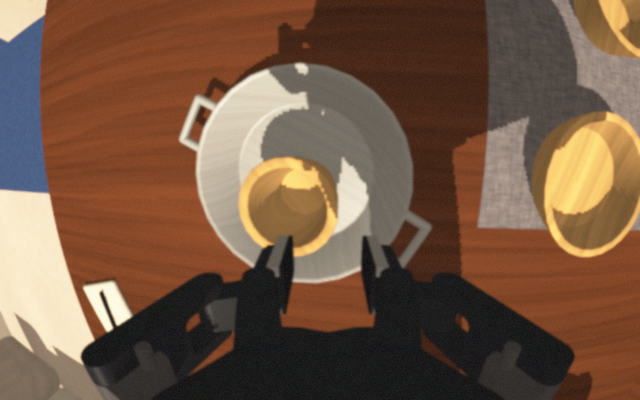

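The wrist view shows bowl c at (290,206), with its right-hand rim (~335) between the fingers at columns 285 and 372.

Call:
{"fn": "carry_out", "kwargs": {
  "linear": [
    [0.002,0.0074,-0.05],
    [0,0,-0.05],
    [0,0,-0.03],
    [0,0,-0.018],
    [0,0,0],
    [0,0,0],
    [0,0,0],
    [0,0,0]
  ],
  "angular": [
    [0,0,0],
    [0,0,0],
    [0,0,0],
    [0,0,0],
    [0,0,0],
    [0,0,0],
    [0,0,0],
    [0,0,0]
  ],
  "hand": [0.4,0.4,0.4,0.4,0.4,0,0,0]
}}

```text
clock: 10.0
position: [0.4319, 0.2948, 0.2284]
ee_rot: [-0.082, 0.997, -0.003, 0.001]
contact_force: [-0.8, 1.1, 1.3]
width: 0.0076
gripper_force: 38.2
```

Call:
{"fn": "carry_out", "kwargs": {
  "linear": [
    [0,0,0],
    [0,0,0],
    [0,0,0.01],
    [0,0,0.02],
    [0,0,0.03],
    [0,0,0.04],
    [0,0,0.04],
    [0,0,0]
  ],
  "angular": [
    [0,0,0],
    [0,0,0],
    [0,0,0],
    [0,0,0],
    [0,0,0],
    [0,0,0],
    [0,0,0],
    [0,0,0]
  ],
  "hand": [0,0,0,0,0,0,0,0]
}}

```text
clock: 10.67
position: [0.4323, 0.2952, 0.301]
ee_rot: [-0.083, 0.997, -0.002, 0.003]
contact_force: [0.2, 0.3, 0.1]
width: 0.0071
gripper_force: 38.8
```

Call:
{"fn": "carry_out", "kwargs": {
  "linear": [
    [-0.044,-0.0517,0],
    [-0.044,-0.0517,0],
    [-0.044,-0.0517,0],
    [-0.044,-0.0517,0],
    [-0.044,-0.0517,0],
    [-0.044,-0.0517,0],
    [0,0,-0.03],
    [0,0,-0.03]
  ],
  "angular": [
    [0,0,0],
    [0,0,0],
    [0,0,0],
    [0,0,0],
    [0,0,0],
    [0,0,0],
    [0,0,0],
    [0,0,0]
  ],
  "hand": [0,0,0,0,0,0,0,0]
}}

```text
clock: 11.33
position: [0.2975, 0.1384, 0.2669]
ee_rot: [-0.081, 0.997, -0.003, 0.001]
contact_force: [0.6, 0.2, -0.7]
width: 0.0074
gripper_force: 38.8
```

```bash
python3 - <<'E'
from h import *
print(tcp()[:3,3])
im=manip.get_image("side"); cv2.imwrite("pics/s3.png",im[150:,150:560,::-1])
E
```

```text
[0.29749911 0.13840491 0.26688494]
```

View pics/s3.png

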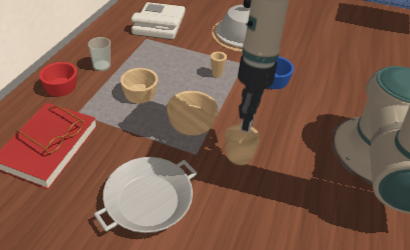

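The bowl hangs level in the gripper at crop position (242,143), and the pan is empty. I'll set the bowl down.

Call:
{"fn": "carry_out", "kwargs": {
  "linear": [
    [0,0,-0.03],
    [0,0,-0.03],
    [0,0,-0.02],
    [0,0,-0.004],
    [0,0,-0.004],
    [0,0,-0.002],
    [0,0,0]
  ],
  "angular": [
    [0,0,0],
    [0,0,0],
    [0,0,0],
    [0,0,0],
    [0,0,0],
    [0,0,0],
    [0,0,0]
  ],
  "hand": [0,0,0,0,0,0,0]
}}

```text
clock: 11.97
position: [0.2991, 0.1396, 0.2227]
ee_rot: [-0.081, 0.997, -0.001, -0.0]
contact_force: [-2.6, -1.3, 6.7]
width: 0.007
gripper_force: 39.7
```

Call:
{"fn": "carry_out", "kwargs": {
  "linear": [
    [0,0,0],
    [0,0,0],
    [0,0,0.03],
    [0,0,0.05],
    [0,0,0.06],
    [0,0,0.02],
    [0.05,-0.046,0],
    [0.05,-0.046,0]
  ],
  "angular": [
    [0,0,0],
    [0,0,0],
    [0,0,0],
    [0,0,0],
    [0,0,0],
    [0,0,0],
    [0.7,0,0],
    [0,0,0]
  ],
  "hand": [0.4,0.4,0.4,0.4,0.4,0.4,0.4,0.4]
}}

```text
clock: 12.63
position: [0.3488, 0.0944, 0.3034]
ee_rot: [-0.11, 0.994, 0.001, 0.002]
contact_force: [1.4, 0.6, 0.2]
width: 0.034
gripper_force: 0.0
```

Call:
{"fn": "carry_out", "kwargs": {
  "linear": [
    [0.05,-0.046,0],
    [0.05,-0.046,0],
    [0.05,-0.046,0],
    [0.05,-0.046,0],
    [0,0,0],
    [0,0,0]
  ],
  "angular": [
    [0,0,0],
    [0,0,0],
    [0,0,0],
    [0,0,0],
    [0,0,0],
    [0,0,0]
  ],
  "hand": [0.4,0.4,0.4,0.4,0.4,0.4]
}}

```text
clock: 13.13
position: [0.4506, 0.0004, 0.3019]
ee_rot: [-0.109, 0.994, -0.003, 0.0]
contact_force: [0.3, 0.3, 0.4]
width: 0.0344
gripper_force: 0.0
```

```bash
cat > wl.py <<'E'
from h import *
T=tcp(); print(T[:3,3],T[:3,2])
im=manip.get_image("wrist"); H,S,V=[x.astype(int) for x in cv2.split(cv2.cvtColor(im,cv2.COLOR_RGB2HSV))]
m=(H>12)&(H<32)&(S>80)&(V>90)
for c in contours(m,300):
    h=cv2.convexHull(c)[:,0]; print("W",cv2.boundingRect(c),*[(z,rob([plane("wrist",u,z,T) for u in h])) for z in(.045,.053)])
cv2.imwrite("pics/wl.png",im[:,:,::-1])
E
python3 wl.py; python3 look.py
```

```text
[4.50552583e-01 3.93008756e-04 3.01923626e-01] [ 0.0010864   0.21644152 -0.97629498]
W (508, 177, 71, 69) (0.045, (array([ 0.45463965, -0.11830132]), np.float64(0.036362386229247555), 18)) (0.053, (array([ 0.4568359 , -0.11391102]), np.float64(0.03509032314523614), 18))
W (622, 168, 18, 122) (0.045, (array([ 0.45995745, -0.30525613]), np.float64(0.09163630003213351), 17)) (0.053, (array([ 0.46196767, -0.2943256 ]), np.float64(0.08843059307738402), 17))
W (214, 115, 151, 156) (0.045, (array([0.45386281, 0.09562118]), np.float64(0.06675068280419998), 48)) (0.053, (array([0.45608623, 0.09252785]), np.float64(0.06441554784104223), 48))
W (260, 0, 128, 44) (0.045, (array([0.62652404, 0.05925991]), np.float64(0.052759362637666035), 23)) (0.053, (array([0.62270727, 0.0574386 ]), np.float64(0.05091368515312635), 23))
(269, 376, 26, 24) (0.045, array([0.1398, 0.0926]), np.float64(0.031)) (0.053, array([0.1425, 0.0917]), np.float64(0.0307)) (0.067, array([0.1474, 0.0903]), np.float64(0.0303)) (0.069, array([0.1481, 0.0901]), np.float64(0.0303))
(357, 374, 15, 14) (0.045, array([ 0.1629, -0.099
[... 419 characters left out ...]

(364, 246, 19, 13) (0.045, array([ 0.4615, -0.1179]), np.float64(0.0222)) (0.053, array([ 0.4618, -0.1171]), np.float64(0.022)) (0.067, array([ 0.4622, -0.1157]), np.float64(0.0217)) (0.069, array([ 0.4623, -0.1155]), np.float64(0.0217))
(257, 229, 52, 57) (0.045, array([0.4525, 0.0948]), np.float64(0.0671)) (0.053, array([0.4528, 0.0939]), np.float64(0.0666)) (0.067, array([0.4534, 0.0924]), np.float64(0.0657)) (0.069, array([0.4535, 0.0922]), np.float64(0.0655))
(278, 164, 45, 43) (0.045, array([0.6268, 0.0593]), np.float64(0.0537)) (0.053, array([0.6257, 0.0588]), np.float64(0.0533)) (0.067, array([0.6239, 0.0577]), np.float64(0.0525)) (0.069, array([0.6237, 0.0576]), np.float64(0.0524))
```

Call:
{"fn": "carry_out", "kwargs": {
  "linear": [
    [0.006,-0.005,-0.06],
    [0,0,-0.06],
    [0,0,-0.05],
    [0,0,-0.03],
    [0,0,0],
    [0,0,0],
    [0,0,0],
    [0,0,0]
  ],
  "angular": [
    [0,0,0],
    [0,0,0],
    [0,0,0],
    [0,0,0],
    [0,0,0],
    [0,0,0],
    [0,0,0],
    [0,0,0]
  ],
  "hand": [0.4,0.4,0.4,0.4,0.4,0,0,0],
  "force": 60
}}

```text
clock: 13.9
position: [0.4522, -0.0006, 0.2031]
ee_rot: [-0.109, 0.994, -0.002, 0.001]
contact_force: [-0.2, 0.9, -1.1]
width: 0.007
gripper_force: 56.3
```

Call:
{"fn": "carry_out", "kwargs": {
  "linear": [
    [0,0,0],
    [0,0,0],
    [0,0,0.01],
    [0,0,0.02],
    [0,0,0.04],
    [0,0,0.04],
    [0,0,0.04],
    [0,0,0]
  ],
  "angular": [
    [0,0,0],
    [0,0,0],
    [0,0,0],
    [0,0,0],
    [0,0,0],
    [0,0,0],
    [0,0,0],
    [0,0,0]
  ],
  "hand": [0,0,0,0,0,0,0,0]
}}

```text
clock: 14.57
position: [0.4535, -0.0013, 0.2805]
ee_rot: [-0.108, 0.994, -0.002, 0.004]
contact_force: [1.3, 0.1, -1.5]
width: 0.0065
gripper_force: 56.6
```

Call:
{"fn": "carry_out", "kwargs": {
  "linear": [
    [-0.003,0.05,0],
    [-0.003,0.08,0],
    [-0.003,0.08,0],
    [-0.003,0.08,0],
    [-0.003,0.08,0],
    [-0.003,0.08,0],
    [-0.002,0.08,0],
    [0,0,0]
  ],
  "angular": [
    [0,0,0],
    [0,0,0],
    [0,0,0],
    [0,0,0],
    [0,0,0],
    [0,0,0],
    [0,0,0],
    [0,0,0]
  ],
  "hand": [0,0,0,0,0,0,0,0]
}}

```text
clock: 15.23
position: [0.4414, 0.2697, 0.2767]
ee_rot: [-0.111, 0.994, 0.0, -0.0]
contact_force: [0.3, -0.2, -1.0]
width: 0.0066
gripper_force: 56.8
```

Call:
{"fn": "carry_out", "kwargs": {
  "linear": [
    [0,0,-0.03],
    [0,0,-0.02],
    [0,0,0],
    [0,0,0]
  ],
  "angular": [
    [0,0,0],
    [0,0,0],
    [0,0,0],
    [0,0,0]
  ],
  "hand": [0,0,0,0]
}}

```text
clock: 15.57
position: [0.4417, 0.2633, 0.2508]
ee_rot: [-0.108, 0.994, -0.003, -0.002]
contact_force: [0.3, 1.0, -1.2]
width: 0.007
gripper_force: 56.8
```

```bash
cat > pan.py <<'E'
from h import *
import sys
T=tcp(); print(T[:3,3],T[:3,2])
n="wrist"; im=manip.get_image(n); cv2.imwrite("pics/wp.png",im[:,:,::-1])
t=manip.get_image("top"); s=manip.get_image("side")
cv2.imwrite("pics/"+sys.argv[1],np.vstack([np.hstack([cv2.resize(t[200:320,110:310,::-1],(400,240)),cv2.resize(s[250:400,200:400,::-1],(400,300))[:240]]),cv2.resize(im[:,:,::-1],(400,250)).repeat(1,1) if 0 else np.hstack([cv2.resize(im[:,:,::-1],(400,250)),np.zeros((250,400,3),np.uint8)])]))
E
python3 pan.py p1.png
```

```text
[0.44169855 0.2632691  0.25076565] [-0.00260026  0.21549068 -0.97650244]
```

View pics/p1.png

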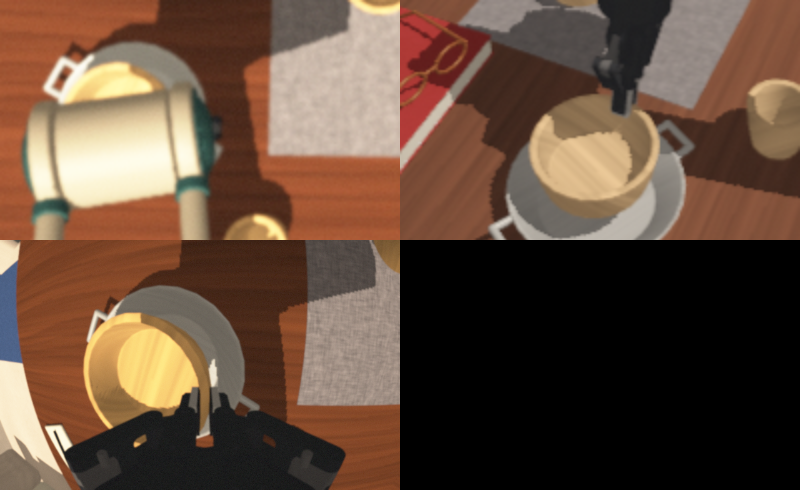

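Bowl a is held level over the pan in all the views, so I'll lower it in.

Call:
{"fn": "carry_out", "kwargs": {
  "linear": [
    [0.003,0.004,-0.03],
    [0,0,-0.025],
    [0,0,-0.015],
    [0,0,-0.006],
    [0,0,-0.004],
    [0,0,-0.004],
    [0,0,0]
  ],
  "angular": [
    [0,0,0],
    [0,0,0],
    [0,0,0],
    [0,0,0],
    [0,0,0],
    [0,0,0],
    [0,0,0]
  ],
  "hand": [0,0,0,0,0,0,0]
}}

```text
clock: 16.3
position: [0.4439, 0.2661, 0.2101]
ee_rot: [-0.109, 0.994, -0.002, 0.0]
contact_force: [0.8, 0.2, -0.7]
width: 0.0067
gripper_force: 56.9
```

Call:
{"fn": "carry_out", "kwargs": {
  "linear": [
    [0,0,-0.004],
    [0,0,0],
    [0,0,0],
    [0,0,0.03],
    [0,0,0.05],
    [0,0,0.06],
    [0,0,0.04],
    [0,0,0]
  ],
  "angular": [
    [0,0,0],
    [0,0,0],
    [0,0,0],
    [0,0,0],
    [0,0,0],
    [0,0,0],
    [0,0,0],
    [0,0,0]
  ],
  "hand": [0,0.35,0.35,0.35,0.35,0.35,0.35,0.4]
}}

```text
clock: 16.97
position: [0.4452, 0.2669, 0.3026]
ee_rot: [-0.111, 0.994, -0.002, 0.004]
contact_force: [0.6, 0.9, 0.6]
width: 0.0338
gripper_force: 0.0
```

Call:
{"fn": "carry_out", "kwargs": {
  "linear": [
    [0.045,-0.06,0],
    [0.045,-0.07,0],
    [0.045,-0.07,0],
    [0.045,-0.07,0],
    [0.045,-0.07,0],
    [0.045,-0.07,0],
    [0.045,-0.07,0],
    [0.045,-0.07,0]
  ],
  "angular": [
    [-0.4,0,0],
    [0,0,0],
    [0,0,0],
    [0,0,0],
    [0,0,0],
    [0,0,0],
    [0,0,0],
    [0,0,0]
  ],
  "hand": [0.4,0.4,0.4,0.4,0.4,0.4,0.4,0.4]
}}

```text
clock: 17.63
position: [0.6242, -0.0108, 0.297]
ee_rot: [-0.093, 0.996, -0.002, -0.001]
contact_force: [0.4, 0.6, 0.2]
width: 0.0346
gripper_force: 0.0
```

Call:
{"fn": "carry_out", "kwargs": {
  "linear": [
    [0.005,-0.02,0],
    [0,0,0],
    [0,0,0]
  ],
  "angular": [
    [0,0,0],
    [0,0,0],
    [0,0,0]
  ],
  "hand": [0.4,0.4,0.4]
}}

```text
clock: 17.88
position: [0.6257, -0.0191, 0.2968]
ee_rot: [-0.094, 0.996, -0.003, -0.001]
contact_force: [-0.1, 0.2, -0.8]
width: 0.0343
gripper_force: 0.0
```

```bash
python3 wl.py; python3 look.py
```

```text
[ 0.62565009 -0.0191261   0.29678743] [-0.00217938  0.18656313 -0.98244056]
W (70, 266, 70, 72) (0.045, (array([0.44555026, 0.35495895]), np.float64(0.09287783014116648), 13)) (0.053, (array([0.45440033, 0.34176087]), np.float64(0.08954824474414613), 13))
W (565, 263, 75, 87) (0.045, (array([ 0.50894837, -0.29249794]), np.float64(0.06893306862486052), 13)) (0.053, (array([ 0.51552567, -0.28248528]), np.float64(0.06646188106248029), 13))
W (227, 135, 129, 132) (0.045, (array([0.62492586, 0.06146133]), np.float64(0.054246499533022484), 48)) (0.053, (array([0.62734547, 0.05878487]), np.float64(0.05230181206121255), 48))
(280, 360, 24, 40) (0.045, array([0.1628, 0.0723]), np.float64(0.0409)) (0.053, array([0.1654, 0.0716]), np.float64(0.0406)) (0.067, array([0.17  , 0.0705]), np.float64(0.04)) (0.069, array([0.1706, 0.0703]), np.float64(0.0399))
(269, 348, 26, 47) (0.045, array([0.1799, 0.0876]), np.float64(0.0473)) (0.053, array([0.1824, 0.0868]), np.float64(0.0469)) (0.067, array([0.1867, 0.0854]), np.float64(0.0463)) (0.069, array([0.1873, 0.0852]), np.float64(0.0462))
(285, 327, 11, 
[... 1133 characters left out ...]
3))
(362, 248, 9, 16) (0.045, array([ 0.458, -0.102]), np.float64(0.0151)) (0.053, array([ 0.4583, -0.1013]), np.float64(0.015)) (0.067, array([ 0.4588, -0.1001]), np.float64(0.0148)) (0.069, array([ 0.4588, -0.0999]), np.float64(0.0147))
(147, 230, 55, 56) (0.045, array([0.446 , 0.3638]), np.float64(0.0667)) (0.053, array([0.4464, 0.3608]), np.float64(0.0662)) (0.067, array([0.4471, 0.3557]), np.float64(0.0653)) (0.069, array([0.4472, 0.3549]), np.float64(0.0652))
(279, 164, 31, 43) (0.045, array([0.6288, 0.0661]), np.float64(0.0478)) (0.053, array([0.6278, 0.0654]), np.float64(0.0474)) (0.067, array([0.6259, 0.0643]), np.float64(0.0468)) (0.069, array([0.6257, 0.0642]), np.float64(0.0467))
```

View pics/look.png

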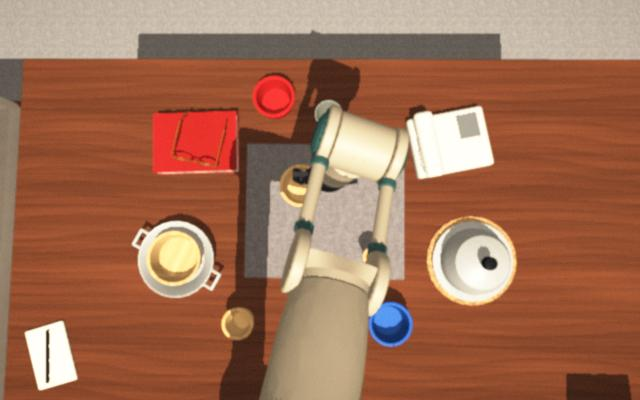

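Bowl a sits in the pan at top-view (175,258), and the cover is on the mat with its knob at (489,263). Next I'll grip bowl b.

Call:
{"fn": "carry_out", "kwargs": {
  "linear": [
    [0.002,0,-0.06],
    [0,0,-0.06],
    [0,0,-0.03],
    [0,0,-0.022],
    [0,0,0],
    [0,0,0],
    [0,0,0],
    [0,0,0]
  ],
  "angular": [
    [0,0,0],
    [0,0,0],
    [0,0,0],
    [0,0,0],
    [0,0,0],
    [0,0,0],
    [0,0,0],
    [0,0,0]
  ],
  "hand": [0.4,0.4,0.4,0.4,0.4,0,0,0]
}}

```text
clock: 18.65
position: [0.6276, -0.0186, 0.2134]
ee_rot: [-0.093, 0.996, -0.002, 0.001]
contact_force: [-0.3, 0.8, -0.6]
width: 0.0062
gripper_force: 56.9
```

Call:
{"fn": "carry_out", "kwargs": {
  "linear": [
    [0,0,0],
    [0,0,0],
    [0,0,0.01],
    [0,0,0.03],
    [0,0,0.05],
    [0,0,0.05],
    [0,0,0.05],
    [0,0,0]
  ],
  "angular": [
    [0,0,0],
    [0,0,0],
    [0,0,0],
    [0,0,0],
    [0,0,0],
    [0,0,0],
    [0,0,0],
    [0,0,0]
  ],
  "hand": [0,0,0,0,0,0,0,0]
}}

```text
clock: 19.32
position: [0.6287, -0.0194, 0.3125]
ee_rot: [-0.092, 0.996, -0.002, 0.005]
contact_force: [0.6, 0.4, -1.1]
width: 0.0065
gripper_force: 57.1
```

Call:
{"fn": "carry_out", "kwargs": {
  "linear": [
    [-0.02,0.035,0],
    [-0.04,0.066,0],
    [-0.04,0.066,0],
    [-0.04,0.066,0],
    [-0.04,0.066,0],
    [-0.04,0.066,0],
    [-0.04,0.066,0],
    [-0.04,0.066,0]
  ],
  "angular": [
    [0,0,0],
    [0,0,0],
    [0,0,0],
    [0,0,0],
    [0,0,0],
    [0,0,0],
    [0,0,0],
    [0,0,0]
  ],
  "hand": [0,0,0,0,0,0,0,0]
}}

```text
clock: 19.98
position: [0.4756, 0.2305, 0.3061]
ee_rot: [-0.093, 0.996, -0.002, -0.001]
contact_force: [0.1, 0.4, -0.7]
width: 0.0065
gripper_force: 59.3
```

Call:
{"fn": "carry_out", "kwargs": {
  "linear": [
    [-0.04,0.066,-0.02],
    [-0.023,0.041,-0.04],
    [0,0,-0.03],
    [0,0,0],
    [0,0,0],
    [0,0,0]
  ],
  "angular": [
    [0,0,0],
    [0,0,0],
    [0,0,0],
    [0,0,0],
    [0,0,0],
    [0,0,0]
  ],
  "hand": [0,0,0,0,0,0]
}}

```text
clock: 20.48
position: [0.4463, 0.2827, 0.2622]
ee_rot: [-0.093, 0.996, -0.002, 0.0]
contact_force: [0.0, -0.7, -1.0]
width: 0.0061
gripper_force: 59.4
```

```bash
python3 pan.py p2.png
```

```text
[0.44631967 0.28269816 0.26220274] [ 0.00108591  0.1851821  -0.98270362]
```

View pics/p2.png

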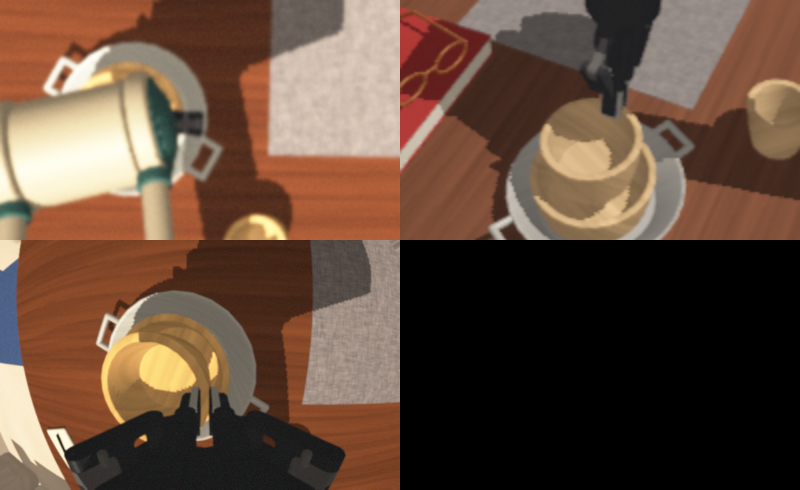

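Bowl b is level above bowl a and centred on it. I'll lower it 36 mm.

Call:
{"fn": "carry_out", "kwargs": {
  "linear": [
    [0,0,-0.02],
    [0,0,-0.02],
    [0,0,-0.015],
    [0,0,-0.01],
    [0,0,-0.004],
    [0,0,-0.003],
    [0,0,0],
    [0,0,0]
  ],
  "angular": [
    [0,0,0],
    [0,0,0],
    [0,0,0],
    [0,0,0],
    [0,0,0],
    [0,0,0],
    [0,0,0],
    [0,0,0]
  ],
  "hand": [0,0,0,0,0,0,0,0]
}}

```text
clock: 21.3
position: [0.4457, 0.2832, 0.226]
ee_rot: [-0.093, 0.996, -0.002, 0.0]
contact_force: [0.0, -0.2, -1.6]
width: 0.0063
gripper_force: 59.6
```

Call:
{"fn": "carry_out", "kwargs": {
  "linear": [
    [0,0,-0.003],
    [0,0,0],
    [0,0,0],
    [0,0,0.02],
    [0,0,0.05],
    [0,0,0.06],
    [0,0,0.06],
    [0,0,0]
  ],
  "angular": [
    [0,0,0],
    [0,0,0],
    [0,0,0],
    [0,0,0],
    [0,0,0],
    [0,0,0],
    [0,0,0],
    [0,0,0]
  ],
  "hand": [0,0.25,0.25,0.25,0.25,0.3,0.4,0.4],
  "force": 40
}}

```text
clock: 21.97
position: [0.4476, 0.2841, 0.3261]
ee_rot: [-0.096, 0.995, -0.002, 0.006]
contact_force: [1.2, 1.6, 0.9]
width: 0.0344
gripper_force: 0.0
```

Call:
{"fn": "carry_out", "kwargs": {
  "linear": [
    [-0.05,-0.048,0],
    [-0.05,-0.048,0],
    [-0.05,-0.048,0],
    [-0.05,-0.048,0],
    [-0.05,-0.048,0],
    [-0.046,-0.046,0],
    [0,0,0],
    [0,0,0]
  ],
  "angular": [
    [-0.3,0,0],
    [0,0,0],
    [0,0,0],
    [0,0,0],
    [0,0,0],
    [0,0,0],
    [0,0,0],
    [0,0,0]
  ],
  "hand": [0.4,0.4,0.4,0.4,0.4,0.4,0.4,0.4]
}}

```text
clock: 22.63
position: [0.2965, 0.1394, 0.3198]
ee_rot: [-0.081, 0.997, -0.003, 0.001]
contact_force: [0.6, 1.2, 0.6]
width: 0.0343
gripper_force: 0.0
```

```bash
sed -i 's/(.045,.053)\]/(.045,.061,.065)]/; s/(.045,.053,.067,.069)\]/(.061,.065,.069)]/' wl.py look.py; python3 wl.py; python3 look.py
```

```text
[0.29651839 0.13940978 0.31982205] [ 0.00203621  0.16190116 -0.98680488]
W (259, 154, 92, 93) (0.045, (array([0.29340513, 0.20586822]), np.float64(0.04151694914577234), 38)) (0.061, (array([0.29795265, 0.20188381]), np.float64(0.038820406709037705), 38)) (0.065, (array([0.29908953, 0.20088771]), np.float64(0.038146271099849874), 38))
W (599, 20, 41, 49) (0.045, (array([ 0.47124703, -0.09543795]), np.float64(0.042502841829483815), 9)) (0.061, (array([ 0.46424364, -0.07985241]), np.float64(0.039742265268982946), 9)) (0.065, (array([ 0.4624928 , -0.07595602]), np.float64(0.03905212112886331), 9))
W (104, 0, 110, 110) (0.045, (array([0.45318336, 0.36367333]), np.float64(0.0734849995192054), 27)) (0.061, (array([0.44706925, 0.349513  ]), np.float64(0.06839001493644775), 29)) (0.065, (array([0.44519048, 0.34596949]), np.float64(0.06697782626136359), 30))
(221, 307, 33, 26) (0.061, array([0.2971, 0.2005]), np.float64(0.0386)) (0.065, array([0.2979, 0.1996]), np.float64(0.0384)) (0.069, array([0.2987, 0.1987]), np.float64(0.0383))
(365, 250, 17, 15) (0.061, array([ 0.4566, -0.1164]), np.float64(0.0191)) (0.065, array([ 0.4567, -0.116 ]), np.float64(0.0191)) (0.069, array([ 0.4569, -0.1156]), np.float64(0.019))
(149, 231, 53, 54) (0.061, array([0.4481, 0.3565]), np.float64(0.0637)) (0.065, array([0.4483, 0.355 ]), np.float64(0.0634)) (0.069, array([0.4485, 0.3536]), np.float64(0.0632))
```

View pics/look.png

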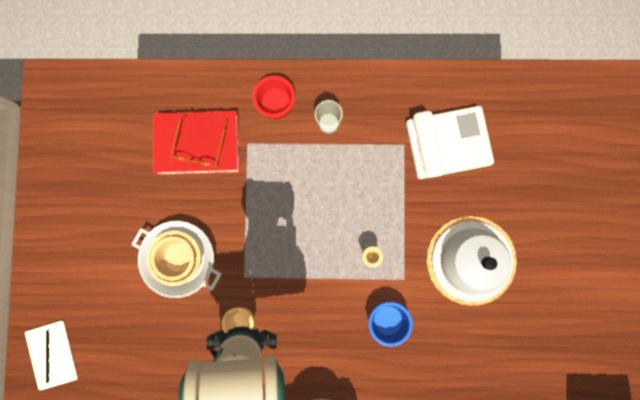

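Bowls a and b are nested concentrically in the pan at (175,257), with c at (237,322) and d at (372,257). Next I'll grip c.

Call:
{"fn": "carry_out", "kwargs": {
  "linear": [
    [0.002,0.003,-0.06],
    [0,0,-0.06],
    [0,0,-0.05],
    [0,0,-0.024],
    [0,0,0],
    [0,0,0],
    [0,0,0],
    [0,0,0]
  ],
  "angular": [
    [0,0,0],
    [0,0,0],
    [0,0,0],
    [0,0,0],
    [0,0,0],
    [0,0,0],
    [0,0,0],
    [0,0,0]
  ],
  "hand": [0.4,0.4,0.4,0.4,0.4,0,0,0]
}}

```text
clock: 23.4
position: [0.2997, 0.1419, 0.2232]
ee_rot: [-0.081, 0.997, -0.002, 0.001]
contact_force: [-0.5, 0.3, -1.2]
width: 0.0075
gripper_force: 38.9
```

Call:
{"fn": "carry_out", "kwargs": {
  "linear": [
    [0,0,0],
    [0,0,0],
    [0,0,0.01],
    [0,0,0.03],
    [0,0,0.06],
    [0,0,0.06],
    [0,0,0.06],
    [0,0,0]
  ],
  "angular": [
    [0,0,0],
    [0,0,0],
    [0,0,0],
    [0,0,0],
    [0,0,0],
    [0,0,0],
    [0,0,0],
    [0,0,0]
  ],
  "hand": [0,0,0,0,0,0,0,0]
}}

```text
clock: 24.07
position: [0.3003, 0.1419, 0.3376]
ee_rot: [-0.082, 0.997, -0.002, 0.006]
contact_force: [1.1, 0.5, -0.3]
width: 0.0074
gripper_force: 39.1
```

```bash
python3 - <<'E'
from h import *
print(tcp()[:3,3])
im=manip.get_image("top"); cv2.imwrite("pics/t9.png",im[:,:,::-1])
hsv=cv2.cvtColor(im,cv2.COLOR_RGB2HSV); H,S,V=[x.astype(int) for x in cv2.split(hsv)]
g=cv2.cvtColor(im,cv2.COLOR_RGB2GRAY)[222:298,130:222]
g=cv2.resize(g,None,fx=4,fy=4,interpolation=cv2.INTER_CUBIC)
for c in np.squeeze(cv2.HoughCircles(g,cv2.HOUGH_GRADIENT,1,8,param1=80,param2=35,minRadius=50,maxRadius=190))[:8]:
    u=(c[0]/4+130-.4,c[1]/4+222-.4); print(np.round(u,1),c[2]/4,plane("top",u,.051)[:2],plane("top",u,.065)[:2])
E
```

```text
[0.30033886 0.14187656 0.3376012 ]
[175.5 259.2] 38.525 [0.44238057 0.35685863] [0.44310026 0.35175675]
[176.7 255.2] 28.775 [0.45202517 0.35415266] [0.45261256 0.3490879 ]
[172.5 257.5] 24.05 [0.44646938 0.36430897] [0.44713298 0.35910488]
[176.5 257.5] 36.95 [0.44661541 0.35457238] [0.447277   0.34950187]
[172.  263.5] 33.3 [0.4320628  0.36501355] [0.43292403 0.3597998 ]
[174.  255.2] 25.375 [0.45192569 0.36084808] [0.45251443 0.35569148]
[174.5 261. ] 36.875 [0.43814739 0.35914398] [0.43892515 0.35401076]
[170.2 258. ] 23.075 [0.44518709 0.36974481] [0.44586828 0.36446616]
```

Call:
{"fn": "carry_out", "kwargs": {
  "linear": [
    [0.03,0.033,0],
    [0.05,0.055,0],
    [0.05,0.055,0],
    [0.05,0.055,0],
    [0.05,0.055,0],
    [0.05,0.053,0],
    [0.012,0.012,-0.03],
    [0,0,-0.03]
  ],
  "angular": [
    [0,0,0],
    [0,0,0],
    [0,0,0],
    [0,0,0],
    [0,0,0],
    [0,0,0],
    [0,0,0],
    [0,0,0]
  ],
  "hand": [0,0,0,0,0,0,0,0]
}}

```text
clock: 24.78
position: [0.4467, 0.3025, 0.301]
ee_rot: [-0.081, 0.997, -0.001, 0.001]
contact_force: [-0.7, -1.1, -1.0]
width: 0.0072
gripper_force: 39.2
```

Call:
{"fn": "carry_out", "kwargs": {
  "linear": [
    [0,0,-0.03],
    [0,0,-0.02],
    [0,0,0],
    [0,0,0]
  ],
  "angular": [
    [0,0,0],
    [0,0,0],
    [0,0,0],
    [0,0,0]
  ],
  "hand": [0,0,0,0]
}}

```text
clock: 25.12
position: [0.4441, 0.3002, 0.2763]
ee_rot: [-0.081, 0.997, -0.002, -0.001]
contact_force: [0.0, -0.3, -0.6]
width: 0.0076
gripper_force: 39.2
```

```bash
python3 pan.py p3.png
```

```text
[0.4440647  0.30024366 0.2763262 ] [-0.00245487  0.16050639 -0.98703175]
```

View pics/p3.png

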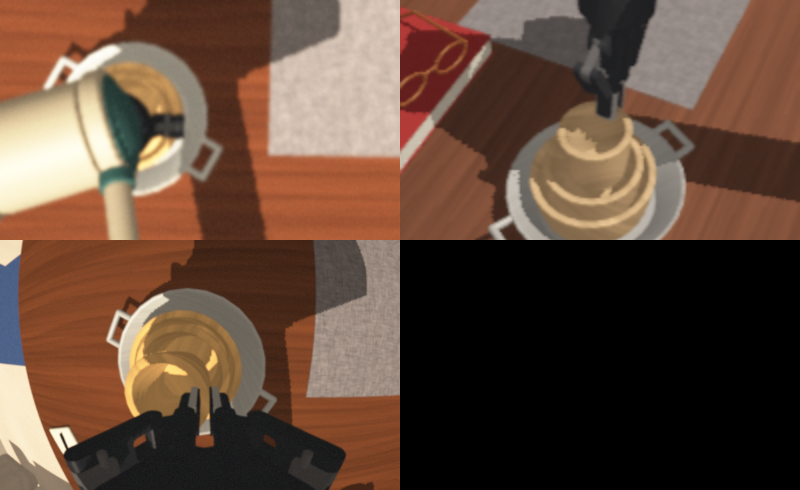

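Bowl c is level and roughly centred above the nest. I'll lower it.

Call:
{"fn": "carry_out", "kwargs": {
  "linear": [
    [0.004,0.002,-0.02],
    [0,0,-0.02],
    [0,0,-0.012],
    [0,0,-0.01],
    [0,0,-0.004],
    [0,0,-0.004],
    [0,0,0],
    [0,0,0]
  ],
  "angular": [
    [0,0,0],
    [0,0,0],
    [0,0,0],
    [0,0,0],
    [0,0,0],
    [0,0,0],
    [0,0,0],
    [0,0,0]
  ],
  "hand": [0,0,0,0,0,0,0,0]
}}

```text
clock: 25.93
position: [0.4467, 0.3016, 0.2424]
ee_rot: [-0.081, 0.997, -0.002, -0.0]
contact_force: [-0.5, 0.5, -0.6]
width: 0.0072
gripper_force: 39.2
```

Call:
{"fn": "carry_out", "kwargs": {
  "linear": [
    [0,0,-0.003],
    [0,0,0],
    [0,0,0],
    [0,0,0.02],
    [0,0,0.05],
    [0,0,0.06],
    [0,0,0.06],
    [0,0,0.04]
  ],
  "angular": [
    [0,0,0],
    [0,0,0],
    [0,0,0],
    [0,0,0],
    [0,0,0],
    [0,0,0],
    [0,0,0],
    [0,0,0]
  ],
  "hand": [0,0.25,0.25,0.25,0.25,0.3,0.5,0.8]
}}

```text
clock: 26.6
position: [0.447, 0.3018, 0.3598]
ee_rot: [-0.082, 0.997, -0.002, 0.002]
contact_force: [0.3, 0.5, -0.3]
width: 0.049
gripper_force: 0.0
```

Call:
{"fn": "carry_out", "kwargs": {
  "linear": [
    [0.002,-0.076,0],
    [0.002,-0.076,0],
    [0.002,-0.076,0],
    [0.002,-0.076,0],
    [0.002,-0.076,0],
    [0.002,-0.076,0],
    [0.002,-0.076,0],
    [0.002,-0.076,0]
  ],
  "angular": [
    [-0.68,0,0],
    [-0.68,0,0],
    [-0.67,0,0],
    [0,0,0],
    [0,0,0],
    [0,0,0],
    [0,0,0],
    [0,0,0]
  ],
  "hand": [0.8,0.8,0.8,0.8,0.8,0.8,0.8,0.8]
}}

```text
clock: 27.27
position: [0.4542, -0.0041, 0.3571]
ee_rot: [0.0, 1.0, -0.002, 0.001]
contact_force: [0.6, -0.3, -1.4]
width: 0.068
gripper_force: 0.0
```

Call:
{"fn": "carry_out", "kwargs": {
  "linear": [
    [0.002,-0.076,-0.02],
    [0.002,-0.076,-0.02],
    [0.002,-0.072,-0.02],
    [0,0,0],
    [0,0,0],
    [0,0,0]
  ],
  "angular": [
    [0,0,0],
    [0,0,0],
    [0,0,0],
    [0,0,0],
    [0,0,0],
    [0,0,0]
  ],
  "hand": [0.8,0.8,0.8,0.8,0.8,0.8]
}}

```text
clock: 27.77
position: [0.4575, -0.1143, 0.3264]
ee_rot: [-0.0, 1.0, -0.003, 0.0]
contact_force: [-0.3, 1.1, -0.4]
width: 0.0682
gripper_force: 0.0
```

```bash
sed -i 's/(.045,.061,.065)\]/(.061,.069)]/;s/(.061,.065,.069)\]/(.069,.079)]/' wl.py look.py; python3 wl.py; python3 look.py; python3 - <<'E'
from h import *
im=cv2.imread("pics/look.png"); s=manip.get_image("side")[:,:,::-1]; w=cv2.imread("pics/wl.png")
t=cv2.resize(im[210:310,100:250],(400,267)); s=cv2.resize(s[280:400,220:400],(400,267))
cv2.imwrite("pics/n1.png",np.vstack([np.hstack([t,s]),np.hstack([cv2.resize(w,(480,300)),np.zeros((300,320,3),np.uint8)])]))
E
```

```text
[ 0.45752459 -0.11433051  0.32644665] [ 5.72739106e-04  4.77651535e-04 -9.99999722e-01]
W (297, 171, 62, 62) (0.061, (array([ 0.45739716, -0.11387526]), np.float64(0.02485371409177747), 32)) (0.069, (array([ 0.45966267, -0.11388375]), np.float64(0.02401310873951716), 32))
W (0, 162, 33, 89) (0.061, (array([0.45453832, 0.31233085]), np.float64(0.07245342404458384), 13)) (0.069, (array([0.45524791, 0.29653966]), np.float64(0.0687643015601908), 14))
W (462, 98, 129, 180) (0.061, (array([ 0.46537107, -0.31604623]), np.float64(0.08916528121741421), 39)) (0.069, (array([ 0.46736689, -0.30921687]), np.float64(0.08614952219039455), 39))
(148, 230, 54, 56) (0.069, array([0.4472, 0.3545]), np.float64(0.0648)) (0.079, array([0.4477, 0.3508]), np.float64(0.0642))
```

View pics/n1.png

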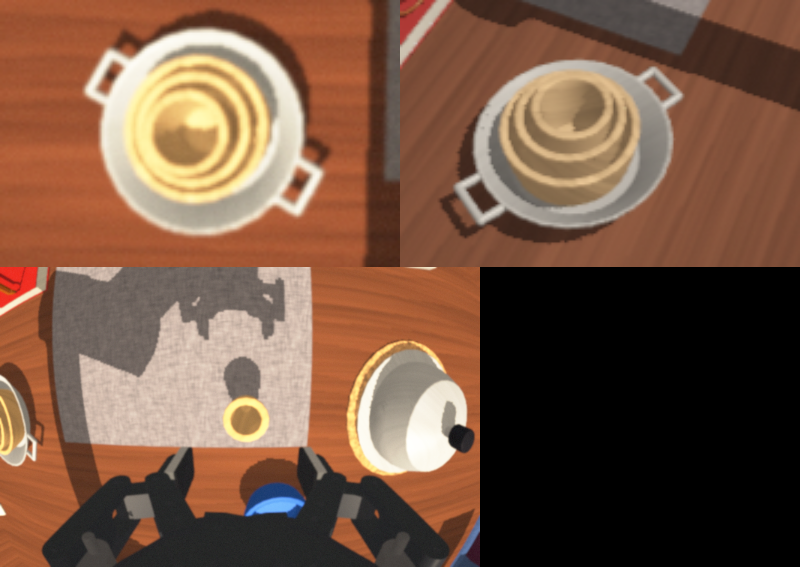

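The nest a/b/c looks concentric and level (top px ≈ (170,258)). Cup d stands between the fingers in the wrist view, so I'll grip it.

Call:
{"fn": "carry_out", "kwargs": {
  "linear": [
    [0.003,0.001,-0.06],
    [0,0,-0.06],
    [0,0,-0.045],
    [0,0,-0.03],
    [0,0,0],
    [0,0,0],
    [0,0,0],
    [0,0,0]
  ],
  "angular": [
    [0,0,0],
    [0,0,0],
    [0,0,0],
    [0,0,0],
    [0,0,0],
    [0,0,0],
    [0,0,0],
    [0,0,0]
  ],
  "hand": [0.8,0.8,0.8,0.8,0.8,0.2,0.2,0.2]
}}

```text
clock: 28.58
position: [0.4599, -0.1137, 0.2299]
ee_rot: [0.001, 1.0, -0.002, 0.002]
contact_force: [-0.0, 0.5, 0.2]
width: 0.0447
gripper_force: 40.8
```

Call:
{"fn": "carry_out", "kwargs": {
  "linear": [
    [0,0,0],
    [0,0,0],
    [0,0,0.01],
    [0,0,0.03],
    [0,0,0.06],
    [0,0,0.06],
    [0,0,0.06],
    [0,0,0]
  ],
  "angular": [
    [0,0,0],
    [0,0,0],
    [0,0,0],
    [0,0,0],
    [0,0,0],
    [0,0,0],
    [0,0,0],
    [0,0,0]
  ],
  "hand": [0.2,0.2,0.2,0.2,0.2,0.2,0.2,0.2]
}}

```text
clock: 29.25
position: [0.4607, -0.1147, 0.3442]
ee_rot: [0.002, 1.0, -0.002, 0.005]
contact_force: [1.3, -0.4, -0.4]
width: 0.0445
gripper_force: 41.2
```

```bash
python3 - <<'E'
from h import *
print(tcp()[:3,3], manip.get_state()['width'])
print("c in nest",plane("top",(169.7,258),.079))
im=manip.get_image("top"); g=cv2.resize(im[222:298,130:222],None,fx=4,fy=4,interpolation=cv2.INTER_CUBIC)
# c rim: threshold of ring around expected centre: strongest radial-edge points in the side-independent grey
H,S,V=[x.astype(int) for x in cv2.split(cv2.cvtColor(im,cv2.COLOR_RGB2HSV))]
s=manip.get_image("side"); hs=cv2.cvtColor(s,cv2.COLOR_RGB2HSV); h,sa,v=[x.astype(int) for x in cv2.split(hs)]
m=(h>10)&(h<32)&(sa>70)&(v>110)
for c in contours(m,40):
    b=cv2.boundingRect(c); print("side",b, cv2.contourArea(c), cv2.minAreaRect(c)[2] )
for X in([.4465,.3607,.093],[.459,-.114,.069+.11],[.459,-.114,.11]): print(X,project("side",X))
E
```

```text
[ 0.46072599 -0.11472173  0.3442072 ] 0.04452870725240243
c in nest [0.44647245 0.36042892 0.079     ]
side (265, 312, 63, 60) 2898.5 90.0
side (361, 169, 66, 34) 497.5 15.642248153686523
side (596, 29, 44, 147) 1956.5 6.009005546569824
[0.4465, 0.3607, 0.093] (np.float64(296.6543230383361), np.float64(321.47547728419016))
[0.459, -0.114, 0.179] (np.float64(370.57556676905176), np.float64(173.18149916801963))
[0.459, -0.114, 0.11] (np.float64(368.8595899943488), np.float64(194.03569388560283))
```

Call:
{"fn": "carry_out", "kwargs": {
  "linear": [
    [-0.002,0.04,0],
    [-0.002,0.07,0],
    [-0.002,0.075,0],
    [-0.002,0.075,0],
    [-0.002,0.075,0],
    [-0.002,0.075,0],
    [-0.002,0.075,0],
    [-0.002,0.075,0]
  ],
  "angular": [
    [0,0,0],
    [0,0,0],
    [0,0,0],
    [0,0,0],
    [0,0,0],
    [0,0,0],
    [0,0,0],
    [0,0,0]
  ],
  "hand": [0.2,0.2,0.2,0.2,0.2,0.2,0.2,0.2]
}}

```text
clock: 30.02
position: [0.4499, 0.1676, 0.3367]
ee_rot: [0.001, 1.0, -0.002, -0.002]
contact_force: [0.6, -0.6, -1.2]
width: 0.0447
gripper_force: 41.2
```

Call:
{"fn": "carry_out", "kwargs": {
  "linear": [
    [-0.002,0.075,0],
    [-0.002,0.075,0],
    [-0.002,0.075,0],
    [-0.002,0.075,0],
    [-0.002,0.06,0],
    [0,0.03,0],
    [0,0,0],
    [0,0,0]
  ],
  "angular": [
    [0,0,0],
    [0,0,0],
    [0,0,0],
    [0,0,0],
    [0,0,0],
    [0,0,0],
    [0,0,0],
    [0,0,0]
  ],
  "hand": [0.2,0.2,0.2,0.2,0.2,0.2,0.2,0.2]
}}

```text
clock: 30.68
position: [0.4456, 0.3608, 0.3368]
ee_rot: [0.002, 1.0, -0.001, -0.001]
contact_force: [0.2, -0.5, -0.6]
width: 0.0449
gripper_force: 41.2
```

```bash
python3 - <<'E'
from h import *
print(tcp()[:3,3], manip.get_state()['width'])
s=manip.get_image("side"); h,sa,v=[x.astype(int) for x in cv2.split(cv2.cvtColor(s,cv2.COLOR_RGB2HSV))]
m=(h>10)&(h<32)&(sa>60)&(v>90); m[:,:240]=0; m[:,350:]=0
for c in contours(m,40):
    print(cv2.boundingRect(c), cv2.contourArea(c))
ys=np.arange(265,330,5); 
for y in ys: x=np.where(m[y])[0]; print(y,(x.min(),x.max(),round(x.mean(),1)) if len(x) else None)
X=tcp()[:3,3]
for z in(.184,.115): print(project("side",[X[0],X[1],z]))
E
```

```text
[0.4456346  0.36081154 0.33675314] 0.0448643396476803
(265, 285, 64, 88) 3271.0
265 None
270 (np.int64(245), np.int64(245), np.float64(245.0))
275 (np.int64(240), np.int64(240), np.float64(240.0))
280 None
285 (np.int64(296), np.int64(301), np.float64(298.5))
290 (np.int64(295), np.int64(308), np.float64(301.5))
295 (np.int64(296), np.int64(309), np.float64(302.5))
300 (np.int64(296), np.int64(308), np.float64(302.0))
305 (np.int64(296), np.int64(308), np.float64(302.0))
310 (np.int64(289), np.int64(332), np.float64(299.3))
315 (np.int64(280), np.int64(314), np.float64(297.0))
320 (np.int64(273), np.int64(320), np.float64(296.5))
325 (np.int64(269), np.int64(324), np.float64(296.5))
(np.float64(295.80417354875624), np.float64(289.7466278461972))
(np.float64(296.8224107215762), np.float64(314.06371536781006))
```

Call:
{"fn": "carry_out", "kwargs": {
  "linear": [
    [0.002,0,-0.03],
    [0,0,-0.04],
    [0,0,-0.03],
    [0,0,-0.025],
    [0,0,-0.02],
    [0,0,-0.01],
    [0,0,0],
    [0,0,0]
  ],
  "angular": [
    [0,0,0],
    [0,0,0],
    [0,0,0],
    [0,0,0],
    [0,0,0],
    [0,0,0],
    [0,0,0],
    [0,0,0]
  ],
  "hand": [0.2,0.2,0.2,0.2,0.2,0.2,0.2,0.2]
}}

```text
clock: 31.4
position: [0.4474, 0.3605, 0.2611]
ee_rot: [0.0, 1.0, -0.003, 0.0]
contact_force: [0.3, -0.4, -0.7]
width: 0.0446
gripper_force: 41.2
```

Call:
{"fn": "carry_out", "kwargs": {
  "linear": [
    [0,0,-0.004],
    [0,0,-0.004],
    [0,0,0]
  ],
  "angular": [
    [0,0,0],
    [0,0,0],
    [0,0,0]
  ],
  "hand": [0.2,0.2,0.2]
}}

```text
clock: 31.65
position: [0.4471, 0.3611, 0.2571]
ee_rot: [-0.0, 1.0, -0.002, 0.0]
contact_force: [-0.8, -0.0, -0.8]
width: 0.0447
gripper_force: 41.2
```

Call:
{"fn": "carry_out", "kwargs": {
  "linear": [
    [0,0,-0.003],
    [0,0,-0.003],
    [0,0,0]
  ],
  "angular": [
    [0,0,0],
    [0,0,0],
    [0,0,0]
  ],
  "hand": [0.2,0.2,0.2]
}}

```text
clock: 31.9
position: [0.4471, 0.3612, 0.254]
ee_rot: [-0.0, 1.0, -0.002, 0.0]
contact_force: [0.3, -0.3, -0.6]
width: 0.045
gripper_force: 41.2
```

Release and rise, then check the nest.

Call:
{"fn": "carry_out", "kwargs": {
  "linear": [
    [0,0,0],
    [0,0,0],
    [0,0,0],
    [0,0,0.02],
    [0,0,0.05],
    [0,0,0.06],
    [0,0,0.06],
    [0,0,0.06]
  ],
  "angular": [
    [0,0,0],
    [0,0,0],
    [0,0,0],
    [0,0,0],
    [0,0,0],
    [0,0,0],
    [0,0,0],
    [0,0,0]
  ],
  "hand": [0.7,0.7,0.7,0.7,0.7,0.7,0.7,0.7]
}}

```text
clock: 32.57
position: [0.4469, 0.3609, 0.3809]
ee_rot: [-0.0, 1.0, -0.002, 0.0]
contact_force: [0.9, 0.6, -0.3]
width: 0.0599
gripper_force: 0.0
```

Call:
{"fn": "carry_out", "kwargs": {
  "linear": [
    [0,-0.08,0],
    [0,-0.08,0],
    [0,-0.08,0],
    [0,-0.08,0],
    [0,-0.08,0],
    [0,-0.08,0],
    [0,-0.08,0],
    [0,-0.08,0]
  ],
  "angular": [
    [0,0,0],
    [0,0,0],
    [0,0,0],
    [0,0,0],
    [0,0,0],
    [0,0,0],
    [0,0,0],
    [0,0,0]
  ],
  "hand": [0.6,0.6,0.6,0.6,0.6,0.6,0.6,0.6]
}}

```text
clock: 33.23
position: [0.4465, 0.0394, 0.3799]
ee_rot: [0.0, 1.0, -0.002, 0.001]
contact_force: [0.5, -0.4, 0.7]
width: 0.0515
gripper_force: 0.0
```

```bash
python3 - <<'E'
from h import *
print(tcp()[:3,3])
s=manip.get_image("side"); t=manip.get_image("top"); cv2.imwrite("pics/sf.png",s[:,:,::-1]); cv2.imwrite("pics/tf.png",t[:,:,::-1])
h,sa,v=[x.astype(int) for x in cv2.split(cv2.cvtColor(s,cv2.COLOR_RGB2HSV))]
m=(h>10)&(h<32)&(sa>60)&(v>90); m[:,:240]=0; m[:,350:]=0; m[:270]=0
for c in contours(m,40): print("nest side",cv2.boundingRect(c), cv2.contourArea(c))
ct=np.array([.4465,.3607])
for n,z,r in(("d",.093,.024),("c",.079,.038)):
    P=np.array([project("side",[ct[0]+r*np.cos(a),ct[1]+r*np.sin(a),z]) for a in np.linspace(0,6.28,60)]); print(n,"expected side box",P.min(0).round(1),P.max(0).round(1))
for y in range(298,332,2): x=np.where(m[y])[0]; print(y,(x.min(),x.max()) if len(x) else None,end=' ')
# knob now, both views
k=t.max(2)<50; k[:,440:]|=False; k[:,:440]=0;k[:,530:]=0;k[:230]=0;k[300:]=0
for c in contours(k,20):
    M=cv2.moments(c); u=(M['m10']/M['m00'],M['m01']/M['m00']); print("\nknob",np.round(u,1),M['m00'],plane("top",u,.127))
E
```

```text
[0.44647885 0.03935205 0.37988158]
nest side (264, 311, 64, 62) 2939.0
d expected side box [284.8 312.2] [308.5 331.2]
c expected side box [278.2 311.4] [315.5 341.7]
298 None 300 None 302 None 304 None 306 None 308 (np.int64(285), np.int64(285)) 310 (np.int64(279), np.int64(279)) 312 (np.int64(288), np.int64(307)) 314 (np.int64(283), np.int64(311)) 316 (np.int64(279), np.int64(315)) 318 (np.int64(276), np.int64(318)) 320 (np.int64(273), np.int64(320)) 322 (np.int64(272), np.int64(347)) 324 (np.int64(260), np.int64(324)) 326 (np.int64(268), np.int64(344)) 328 (np.int64(267), np.int64(326)) 330 (np.int64(266), np.int64(340)) 
knob [488.7 261.7] 76.5 [ 0.45124485 -0.36262529  0.127     ]
```

Call:
{"fn": "carry_out", "kwargs": {
  "linear": [
    [0.001,-0.08,0],
    [0.001,-0.08,0],
    [0.001,-0.08,0],
    [0.001,-0.08,0],
    [0.001,-0.08,0],
    [0.001,-0.08,0],
    [0,-0.08,0],
    [0,-0.08,0]
  ],
  "angular": [
    [0,0,0],
    [0,0,0],
    [0,0,0],
    [0,0,0],
    [0,0,0],
    [0,0,0],
    [0,0,0],
    [0,0,0]
  ],
  "hand": [0.6,0.6,0.6,0.6,0.6,0.6,0.6,0.6],
  "force": 60
}}

```text
clock: 34.0
position: [0.4502, -0.2802, 0.3797]
ee_rot: [0.0, 1.0, -0.002, 0.001]
contact_force: [1.1, 0.1, -0.6]
width: 0.0511
gripper_force: 0.0
```

Call:
{"fn": "carry_out", "kwargs": {
  "linear": [
    [0,-0.08,0],
    [0,-0.08,0],
    [0,0,0],
    [0,0,0],
    [0,0,0]
  ],
  "angular": [
    [0,0,0],
    [0,0,0],
    [0,0,0],
    [0,0,0],
    [0,0,0]
  ],
  "hand": [0.6,0.6,0.6,0.6,0.6]
}}

```text
clock: 34.42
position: [0.4503, -0.3582, 0.3789]
ee_rot: [-0.001, 1.0, -0.002, -0.0]
contact_force: [0.3, 0.2, 0.4]
width: 0.0511
gripper_force: 0.0
```

Call:
{"fn": "carry_out", "kwargs": {
  "linear": [
    [0,-0.012,-0.05],
    [0,0,-0.06],
    [0,0,-0.06],
    [0,0,-0.036],
    [0,0,0],
    [0,0,0],
    [0,0,0],
    [0,0,0]
  ],
  "angular": [
    [0,0,0],
    [0,0,0],
    [0,0,0],
    [0,0,0],
    [0,0,0],
    [0,0,0],
    [0,0,0],
    [0,0,0]
  ],
  "hand": [0.6,0.6,0.6,0.6,0.6,0,0,0]
}}

```text
clock: 35.08
position: [0.4508, -0.3648, 0.2776]
ee_rot: [0.001, 1.0, -0.002, 0.001]
contact_force: [0.7, -0.5, -1.6]
width: 0.0287
gripper_force: 59.3
```

Call:
{"fn": "carry_out", "kwargs": {
  "linear": [
    [0,0,0],
    [0,0,0],
    [0,0,0.02],
    [0,0,0.05],
    [0,0,0.07],
    [0,0,0.07],
    [0,0,0.07],
    [0,0,0]
  ],
  "angular": [
    [0,0,0],
    [0,0,0],
    [0,0,0],
    [0,0,0],
    [0,0,0],
    [0,0,0],
    [0,0,0],
    [0,0,0]
  ],
  "hand": [0,0,0,0,0,0,0,0]
}}

```text
clock: 35.75
position: [0.4508, -0.3659, 0.424]
ee_rot: [0.005, 1.0, -0.002, 0.005]
contact_force: [2.4, -1.6, -3.2]
width: 0.0285
gripper_force: 60.3
```

Call:
{"fn": "carry_out", "kwargs": {
  "linear": [
    [0,0.04,0],
    [0,0.07,0],
    [0,0.07,0],
    [0,0.07,0],
    [0,0.07,0],
    [0,0.07,0],
    [0,0.07,0],
    [0,0.07,0]
  ],
  "angular": [
    [0,0,0],
    [0,0,0],
    [0,0,0],
    [0,0,0],
    [0,0,0],
    [0,0,0],
    [0,0,0],
    [0,0,0]
  ],
  "hand": [0,0,0,0,0,0,0,0]
}}

```text
clock: 36.42
position: [0.4489, -0.0983, 0.415]
ee_rot: [-0.0, 1.0, -0.002, -0.001]
contact_force: [0.8, 0.1, -4.6]
width: 0.0287
gripper_force: 60.4
```

Call:
{"fn": "carry_out", "kwargs": {
  "linear": [
    [0,0.07,0],
    [0,0.07,0],
    [0,0.07,0],
    [0,0.07,0],
    [0,0.07,0],
    [0,0.07,0],
    [0,0.07,0],
    [0,0.07,0]
  ],
  "angular": [
    [0,0,0],
    [0,0,0],
    [0,0,0],
    [0,0,0],
    [0,0,0],
    [0,0,0],
    [0,0,0],
    [0,0,0]
  ],
  "hand": [0,0,0,0,0,0,0,0]
}}

```text
clock: 37.08
position: [0.449, 0.1814, 0.4151]
ee_rot: [0.001, 1.0, -0.002, -0.001]
contact_force: [0.0, -0.7, -4.8]
width: 0.0282
gripper_force: 60.4
```

Call:
{"fn": "carry_out", "kwargs": {
  "linear": [
    [0,0.07,0],
    [0,0.07,0],
    [0,0.07,0],
    [0,0.07,0],
    [0,0.04,0],
    [0,0.02,0],
    [0,0,0],
    [0,0,0]
  ],
  "angular": [
    [0,0,0],
    [0,0,0],
    [0,0,0],
    [0,0,0],
    [0,0,0],
    [0,0,0],
    [0,0,0],
    [0,0,0]
  ],
  "hand": [0,0,0,0,0,0,0,0]
}}

```text
clock: 37.75
position: [0.4498, 0.3494, 0.4149]
ee_rot: [0.002, 1.0, -0.002, -0.001]
contact_force: [-0.5, -0.6, -4.4]
width: 0.0286
gripper_force: 60.6
```

Call:
{"fn": "carry_out", "kwargs": {
  "linear": [
    [0,0,0],
    [0,0,0]
  ],
  "angular": [
    [0,0,0],
    [0,0,0]
  ],
  "hand": [0,0]
}}

```text
clock: 37.92
position: [0.4501, 0.3485, 0.4158]
ee_rot: [0.001, 1.0, -0.003, -0.0]
contact_force: [-0.2, -0.3, -4.8]
width: 0.0287
gripper_force: 60.6
```

Call:
{"fn": "carry_out", "kwargs": {
  "linear": [
    [-0.01,0.025,-0.03],
    [0,0,-0.05],
    [0,0,-0.05],
    [0,0,-0.04],
    [0,0,-0.03],
    [0,0,-0.016],
    [0,0,0],
    [0,0,0]
  ],
  "angular": [
    [0,0,0],
    [0,0,0],
    [0,0,0],
    [0,0,0],
    [0,0,0],
    [0,0,0],
    [0,0,0],
    [0,0,0]
  ],
  "hand": [0,0,0,0,0,0,0,0]
}}

```text
clock: 38.58
position: [0.4455, 0.362, 0.3083]
ee_rot: [0.0, 1.0, -0.003, 0.0]
contact_force: [0.1, 0.1, -4.1]
width: 0.0286
gripper_force: 60.5
```

```bash
python3 - <<'E'
from h import *
print(tcp()[:3,3],manip.get_state()['contact_force'])
E
```

```text
[0.44550566 0.3620046  0.30828559] [ 0.13560656  0.08403349 -4.10628566]
```

Call:
{"fn": "carry_out", "kwargs": {
  "linear": [
    [0,0,-0.004],
    [0,0,-0.004],
    [0,0,-0.003],
    [0,0,-0.003],
    [0,0,0]
  ],
  "angular": [
    [0,0,0],
    [0,0,0],
    [0,0,0],
    [0,0,0],
    [0,0,0]
  ],
  "hand": [0,0,0,0,0]
}}

```text
clock: 39.0
position: [0.4451, 0.3626, 0.3009]
ee_rot: [-0.0, 1.0, -0.002, 0.0]
contact_force: [-0.5, 0.1, -3.8]
width: 0.0285
gripper_force: 60.6
```

Call:
{"fn": "carry_out", "kwargs": {
  "linear": [
    [0,0,-0.002],
    [0,0,-0.002],
    [0,0,0]
  ],
  "angular": [
    [0,0,0],
    [0,0,0],
    [0,0,0]
  ],
  "hand": [0,0,0]
}}

```text
clock: 39.25
position: [0.4451, 0.3628, 0.3003]
ee_rot: [-0.0, 1.0, -0.002, 0.001]
contact_force: [-1.2, -0.4, 4.1]
width: 0.0287
gripper_force: 61.8
```

Call:
{"fn": "carry_out", "kwargs": {
  "linear": [
    [0,0,0],
    [0,0,0],
    [0,0,0],
    [0,0,0],
    [0,0,0.02],
    [0,0,0.05],
    [0,0,0.06],
    [0,0,0.06]
  ],
  "angular": [
    [0,0,0],
    [0,0,0],
    [0,0,0],
    [0,0,0],
    [0,0,0],
    [0,0,0],
    [0,0,0],
    [0,0,0]
  ],
  "hand": [0.6,0.6,0.6,0.6,0.6,0.6,0.6,0.6]
}}

```text
clock: 39.92
position: [0.445, 0.3625, 0.3951]
ee_rot: [0.0, 1.0, -0.002, -0.0]
contact_force: [1.0, 0.6, 0.8]
width: 0.0511
gripper_force: 0.0
```

Call:
{"fn": "carry_out", "kwargs": {
  "linear": [
    [0,-0.07,0.02],
    [0,-0.07,0],
    [0,-0.07,0],
    [0,-0.07,0],
    [0,-0.07,0],
    [0,-0.04,0],
    [0,0,0],
    [0,0,0]
  ],
  "angular": [
    [0,0,0],
    [0,0,0],
    [0,0,0],
    [0,0,0],
    [0,0,0],
    [0,0,0],
    [0,0,0],
    [0,0,0]
  ],
  "hand": [0.6,0.6,0.6,0.6,0.6,0.6,0.6,0.6]
}}

```text
clock: 40.58
position: [0.4451, 0.1668, 0.4047]
ee_rot: [-0.0, 1.0, -0.003, 0.001]
contact_force: [-0.0, 0.0, 0.1]
width: 0.0513
gripper_force: 0.0
```

```bash
python3 - <<'E'
from h import *
print(tcp()[:3,3])
im=manip.get_image("top"); s=manip.get_image("side")
o=cv2.imread("pics/side0.png")[:,:,::-1]
def kn(g,x0,x1,y0,y1):
    k=g.max(2)<50; z=np.zeros_like(k); z[y0:y1,x0:x1]=k[y0:y1,x0:x1]
    c=max(contours(z,20),key=cv2.contourArea); M=cv2.moments(c); return M['m10']/M['m00'],M['m01']/M['m00']
def knobs(t,s): a,b=kn(t,120,220,235,290),kn(s,280,315,285,320); print(np.round(a,1),np.round(b,1),tri(ray("top",a),ray("side",b)))
knobs(cv2.imread("pics/top0.png")[:,:,::-1],o); knobs(im,s)
H,S,V=[x.astype(int) for x in cv2.split(cv2.cvtColor(im,cv2.COLOR_RGB2HSV))]
m=(S<75)&(V>90); m[:,:110]=0; m[:,235:]=0; m[:212]=0; m[310:]=0
for c in contours(m,1500): print("brim",rob([plane("top",u,.037) for u in cv2.convexHull(c)[:,0]]))
E
```

```text
[0.44514292 0.16680551 0.40468392]
[157.4 260.1] [296.3 304.7] [0.44475611 0.362401   0.14521668]Traceback (most recent call last):
  File "<stdin>", line 9, in <module>
  File "<stdin>", line 8, in knobs
  File "<stdin>", line 7, in kn
ValueError: max() iterable argument is empty
```

```bash
python3 - <<'E'
from h import *
im=manip.get_image("top"); s=manip.get_image("side")
def kn(g,x0,x1,y0,y1,th):
    k=g.max(2)<th; z=np.zeros_like(k); z[y0:y1,x0:x1]=k[y0:y1,x0:x1]
    return [(np.round(c[:,0].mean(0),1),cv2.boundingRect(c)) for c in contours(z,20)]
for th in(50,75): print(th,kn(im,120,220,235,290,th),kn(s,270,325,280,325,th))
H,S,V=[x.astype(int) for x in cv2.split(cv2.cvtColor(im,cv2.COLOR_RGB2HSV))]
m=(S<75)&(V>90); m[:,:110]=0; m[:,235:]=0; m[:212]=0; m[310:]=0
for c in contours(m,500): print("brim",cv2.boundingRect(c),rob([plane("top",u,.037) for u in cv2.convexHull(c)[:,0]]))
E
```

```text
50 [] [(array([296.4, 305.2]), (290, 296, 14, 19))]
75 [(array([213.2, 252.7]), (206, 242, 14, 24))] [(array([300.4, 297.8]), (281, 285, 44, 30)), (array([272.1, 283.3]), (270, 280, 5, 8))]
brim (116, 260, 83, 50) (array([0.3534259 , 0.39915841]), np.float64(0.10008583965413104), 8)
brim (190, 256, 25, 54) (array([0.39933264, 0.24872165]), np.float64(0.0753511738018611), 8)
brim (132, 220, 74, 35) (array([0.45022427, 0.3784615 ]), np.float64(0.0976288111468209), 9)
```

Call:
{"fn": "carry_out", "kwargs": {
  "linear": [
    [0,-0.08,0],
    [0,-0.08,0],
    [0,-0.08,0],
    [0,-0.08,0],
    [0,-0.08,0],
    [0,-0.08,0],
    [0,0,0],
    [0,0,0]
  ],
  "angular": [
    [0,0,0],
    [0,0,0],
    [0,0,0],
    [0,0,0],
    [0,0,0],
    [0,0,0],
    [0,0,0],
    [0,0,0]
  ],
  "hand": [0.6,0.6,0.6,0.6,0.6,0.6,0.6,0.6]
}}

```text
clock: 41.45
position: [0.4456, -0.0736, 0.4037]
ee_rot: [-0.0, 1.0, -0.004, -0.0]
contact_force: [-1.1, 0.6, -1.0]
width: 0.0514
gripper_force: 0.0
```

```bash
python3 - <<'E'
from h import *
im=manip.get_image("top"); k=im.max(2)<50; z=np.zeros_like(k); z[235:290,120:220]=k[235:290,120:220]
for c in contours(z,20):
    M=cv2.moments(c); u=(M['m10']/M['m00'],M['m01']/M['m00']); print(np.round(u,1),tri(ray("top",u),ray("side",(296.3,305.1))))
H,S,V=[x.astype(int) for x in cv2.split(cv2.cvtColor(im,cv2.COLOR_RGB2HSV))]
m=(S<75)&(V>90); m[:,:110]=0; m[:,235:]=0; m[:212]=0; m[310:]=0
for c in contours(m,500): print("brim",rob([plane("top",u,.037) for u in cv2.convexHull(c)[:,0]]))
E
```

```text
[156.9 260.8] [0.44365436 0.36347327 0.14568699]
brim (array([0.44169868, 0.36343539]), np.float64(0.09868508883665737), 16)
```

The cover's knob is at 0.1457 m, against 0.1452 m at the start. It is back in its seated pose within about 2 mm, so I'm handing in.

```bash
python3 -c "
from rig import manip; print(manip.sign_off())"
```

```text
the job is handed in; nothing more can be done
None
```

I moved the cover to the mat, nested all four bowls in the pan by size, put the cover back and handed the job in; my last measurements put the cover within about 2 mm of its starting seated pose, but the sign-off returned no verdict.

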